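Load the collar carrier and send it to the outgoing place

ROBOT

A 6-joint arm with a two-finger parallel gripper is mounted at the origin on the work surface. World frame = base frame: x ahead of the robot, y to its left, z up, the work surface at z = 0. Lengths are in m, angles in degrees, forces in N, time in s.
With the tool pointing down it reaches from about 0.4 to 0.825 m from the base axis. Payload 7 kg.
Tool frame: the origin (TCP) lies between the finger pads; the fingertips stand 19 mm ahead of it and the grasp point (between the pads) is the TCP (r.finger_overhang is the distance from the TCP to the fingertips, in m); z points along the fingers, y is the direction in which the jaws open and shut (so a half turn about z gives the same grasp; the last joint's range is limited). The gripper opens to 88 mm and grips with 3 to 60 N. Pads are 19 mm wide; open, the fingers measure 130 mm over their backs; the gripper's body (78 mm by 193 mm) begins 47 mm behind the grasp point.
Start: joints at [91.392, 20.546, 0.682, 0, -70.136, -16.507], TCP at [0.176, 0.652, 0.246] pointing down, gripper open.
Joint ranges: [-176.03, 176.03], [-82.01, 121.73], [-58.28, 71.71], [-173.87, 95.51], [-174.79, -0.11], [-173.66, 173.66]. Speed limits (degrees/s): [136.94, 136.94, 172.46, 180, 180, 180].

INTERFACE

Orientations are given as [roll, pitch, yaw] about the fixed x, y, z axes, in that order (R = Rz(yaw) Ry(pitch) Rx(roll)).
In Python, from plant import r, optics gives the robot as it stands. The module is installed in compiled form; this text tells all that it offers.
- The arm moves only by the tool step_arm, never from a script. Its argument "increments" is a list of rows, each an object of numbers: "tx", "ty", "tz": the shift along the world's x, y, z in mm; "ax", "ay", "az": the turn, a rotation vector about the world's x, y, z in degrees; "claw": the gripper command: -1 is shut, 1 is fully open, values between are in proportion. In form: [{"tx": .., "ty": .., "tz": .., "ax": .., "ay": .., "az": .., "claw": ..}, ...]. A call has 1 to 12 rows; each row shifts and turns the commanded pose from where the row before left it; what a row does not reach is not made up. A row lasts 1/10 s, in which the tool goes at most 50 mm and 8.59 degrees, less where a joint would pass 70% of its speed; a pose out of reach is approached as far as the arm can. A call with a gripper value outside its range is refused whole. The fingers move at their own pace and stop on an object; "newtons" is the grip in N (left out, the last holds). Time passes only in rows, so rows that do not move let the fingers close. It gives the time, the measured TCP pose, the force and the opening at its end, in the units of the state.
- r.get_state(): the state, without advancing time (a new reading comes with each control period).
- optics.capture(name): name is "side" or "top" or "wrist"; returns a dict with "image" (420x560x3 uint8, blue, green, red), "depth" (420x560 float32, m along the optical axis (not along the pixel's ray), 0 where there is no reading), "fx", "fy", "cx", "cy" (pixels), "R" (3x3) and "t" (3): a world point X has camera coordinates R X + t. Camera axes: x right, y down, z forward; pixel columns grow to the right and rows downward; lengths in m; the calibration is good to about 2 mm. The wrist camera is an equidistant fisheye: a pixel r from the principal point sees the ray r / f radians off the axis. A picture is of the moment at which its call begins.
- r.close_job(): hands the job in, once; it reports no verdict.
The state is a dict: "time_s": time; "joints": joint angles; "qd": joint speeds; "joint_torque": joint torques, N m; "tcp_pos": TCP position; "eef_rot": TCP orientation; "contact_force": force on the tool from outside, world axes, zero at the start; "moment": the same for the moment, N m; "gripper_width": finger opening in m.
Only numpy, scipy, OpenCV 4.12 (cv2) and the standard library are available. Lean on these libraries where they do the work, as an engineer would, in place of code of your own. Each camera call takes 0.05 s, during which the arm holds its last target. There are 200 camera calls.

TASK

With the carrier standing on the blue mark, thread every collar on the bench down its post, largest at the bottom and each next one smaller, all fully home. Hang the empty basket that blocks the green mark by its handle on the two-pronged hook, then slide the loaded carrier along the bench by its handle, without lifting or tipping it, until it stands inside the green outline. Leave the other things on the bench alone.

Things in the scene. Friction and masses are not known exactly. Their poses are not given: they have to be found in the camera images.
- collar1_centre (a point): centre (half-way up) of the black plastic spacer collar: outer diameter 68 mm, bore 26 mm, 14 mm high, lying flat on the bench, loose; z axis up. One of five sizes (black 68, blue 61, green 54, yellow 47, white 40); in each job four or all five are there, an absent one reads None. 85 g.
- collar2_centre (a point): centre (half-way up) of the blue plastic spacer collar: outer diameter 61 mm, bore 26 mm, 14 mm high, lying flat on the bench, loose; z axis up. One of five sizes (black 68, blue 61, green 54, yellow 47, white 40); in each job four or all five are there, an absent one reads None. 70 g.
- collar3_centre (a point): centre (half-way up) of the green plastic spacer collar: outer diameter 54 mm, bore 26 mm, 14 mm high, lying flat on the bench, loose; z axis up. One of five sizes (black 68, blue 61, green 54, yellow 47, white 40); in each job four or all five are there, an absent one reads None. 55 g.
- collar4_centre (a point): centre (half-way up) of the yellow plastic spacer collar: outer diameter 47 mm, bore 26 mm, 14 mm high, lying flat on the bench, loose; z axis up. One of five sizes (black 68, blue 61, green 54, yellow 47, white 40); in each job four or all five are there, an absent one reads None. 45 g.
- collar5_centre (a point): centre (half-way up) of the white plastic spacer collar: outer diameter 40 mm, bore 26 mm, 14 mm high, lying flat on the bench, loose; z axis up. One of five sizes (black 68, blue 61, green 54, yellow 47, white 40); in each job four or all five are there, an absent one reads None. 35 g.
- carrier_base (a point): centre of the underside of the carrier: a loose aluminium plate 165 mm (its x) by 110 mm (its y) by 10 mm thick, standing flat on the bench, with a steel post and a red handle on it (about 0.6 kg without collars). x points from the handle to the post, z up. The plate slides on the bench with friction
- post_foot (a point): foot of the carrier's upright steel post, on the plate's upper face (10 mm above the bench), 27 mm to +x of the plate's centre; the post is 22 mm thick and 70 mm high above this point, its last 8 mm tapered to 12 mm; same axes as the carrier
- carrier_handle (a point): centre of the carrier's fixed red upright handle block, 58 mm to -x of the plate's centre: 40 mm along x, 24 mm along y, 48 mm high, from the plate's face (10 mm) to 58 mm above the bench; same axes as the carrier
- blue_mark: blue rectangular outline painted flat on the bench, 195 by 140 mm outside with a 14 mm border, its inside 1 mm larger all round than the carrier's plate: the packing place, where the carrier stands at the start; origin at its centre, x along its long side
- green_mark: green rectangular outline painted flat on the bench, the same size: the outgoing place, where the basket stands at the start; origin at its centre, x along its long side, pointing away from the robot (the carrier's x must point roughly the same way)
- basket_grip (a point): centre of the black grip sleeve (14 by 34 by 14 mm) at the middle of the basket's rigid fixed handle, 125 mm above the basket's underside. The basket is an open blue tray 84 mm (x) by 130 mm (y) by 55 mm high, about 160 g, loose; the handle is an 8 mm steel hoop over its middle: two uprights at y = +-62 mm and a level bar along y at the height of this point; 66 mm of free space between the tray's rim and the bar. z up, the two sides alike
- hook: fixed hook stand: base plate 130 by 110 by 12 mm, origin under its centre; grey upright plate 100 mm wide, 14 mm thick and 210 mm tall with its face at x = +43 mm; from it two yellow 8 mm prongs at y = +-38 mm run level to -x at height 190 mm (top 194 mm) as far as x = -52 mm, then turn up to end at x = -62 mm, height 213 mm (top 217 mm). The basket's bar lies across both prongs, its grip sleeve between them; prong tips point to -x
- hook_seat (a point): middle of the place for the basket's bar between and level with the tops of the two prongs: x = -20 mm, height 194 mm in the hook stand's frame; the same axes
- printer: bystander, fixed: grey label printer 130 by 120 by 90 mm, origin under its centre; the hook stand and it may change sides
- tape_roll: bystander: brown roll of packing tape lying flat, 100 mm across, 48 mm high; origin under its centre
- screwdriver: bystander: screwdriver lying across the bench, about 200 mm long
- jar: bystander: closed jar 56 mm across, 75 mm high; origin under its centre
- stock_box: bystander: small cardboard box 70 by 110 by 60 mm; origin under its centre
- mug: bystander: white mug 76 mm across, 85 mm high; origin under its centre
- can: bystander: closed can 60 mm across, 110 mm high; origin under its centre
Things that resemble listed ones, but are neither listed nor needed, are in the scene too. Leave any pink or red look-alike of the part that bears collar3_centre alone.

How it is judged (in metres and radians):
On the way:
1. every collar is fully home on the post in order of size, largest lowest, with the carrier still at the blue mark (horizontal distance between each of collar1_centre, collar2_centre, collar3_centre, collar4_centre, collar5_centre and post_foot below 0.006 m and z of collar1_centre in the frame of post_foot below 0.011 m and angle between the z axis of each of collar1_centre, collar2_centre, collar3_centre, collar4_centre, collar5_centre and the z axis of post_foot, either way round below 0.1 rad and z of each of collar2_centre, collar3_centre, collar4_centre, collar5_centre in the frame of collar1_centre above 0.01 m and z of collar2_centre in the frame of post_foot below 0.025 m and z of each of collar3_centre, collar4_centre, collar5_centre in the frame of collar2_centre above 0.01 m and z of collar3_centre in the frame of post_foot below 0.039 m and z of each of collar4_centre, collar5_centre in the frame of collar3_centre above 0.01 m and z of collar4_centre in the frame of post_foot below 0.053 m and z of collar5_centre in the frame of collar4_centre above 0.01 m and z of collar5_centre in the frame of post_foot below 0.067 m and horizontal distance between carrier_base and blue_mark below 0.06 m), for 0.2 s.
At the end, for the whole second after the job is handed in: collars on the post in size order, largest lowest, within 6 mm of its axis, 4 mm of home, 0.1 rad of flat; carrier within 20 mm of the green mark's centre and 0.2 rad of square, post on the far side; basket hanging upright (0.3 rad) with its bar on both prongs (horizontal distance between each of collar1_centre, collar2_centre, collar3_centre, collar4_centre, collar5_centre and post_foot below 0.006 m and z of collar1_centre in the frame of post_foot below 0.011 m and angle between the z axis of each of collar1_centre, collar2_centre, collar3_centre, collar4_centre, collar5_centre and the z axis of post_foot, either way round below 0.1 rad and z of each of collar2_centre, collar3_centre, collar4_centre, collar5_centre in the frame of collar1_centre above 0.01 m and z of collar2_centre in the frame of post_foot below 0.025 m and z of each of collar3_centre, collar4_centre, collar5_centre in the frame of collar2_centre above 0.01 m and z of collar3_centre in the frame of post_foot below 0.039 m and z of each of collar4_centre, collar5_centre in the frame of collar3_centre above 0.01 m and z of collar4_centre in the frame of post_foot below 0.053 m and z of collar5_centre in the frame of collar4_centre above 0.01 m and z of collar5_centre in the frame of post_foot below 0.067 m and horizontal distance between carrier_base and green_mark below 0.02 m and angle between the x axis of carrier_base and the x axis of green_mark, either way round below 0.2 rad and x of post_foot in the frame of green_mark above 0 m and x of basket_grip in the frame of hook between -0.055 and 0.04 m and z of basket_grip in the frame of hook between 0.19 and 0.215 m and y of basket_grip in the frame of hook between -0.03 and 0.03 m and angle between basket_grip's own z axis and vertical below 0.3 rad); the robot touches nothing.
It fails at once if the carrier is lifted off the bench or tipped (height (world z) of carrier_base above 0.01 m or angle between carrier_base's own z axis and vertical above 0.12 rad).
It fails at once if a bystander is moved by more than 4 cm (distance of any of tape_roll, screwdriver, jar, stock_box, mug, can from where it was at the start of the episode above 0.04 m).
Of collar1, collar2, collar3, collar4, collar5 only 4 to 5 are there at a start; the rules pass over those that are not, and their reading is None.
At some moment in a run one of collar1, collar2, collar3, collar4, collar5 may be knocked a few centimetres aside while the robot is not near it.
It also fails if it takes over 210 s, if anything falls off the work surface, if the arm or the gripper's body presses on something with over 40 N, if the wrist force passes 120 N, or if a joint passes its speed limit or range.

## Working session

There is one attempt and no reset: what is moved stays moved. The work goes in short steps, Python scripts to look and compute and a tool call to move; the robot and the scene stay as the last step left them, time stands still between calls to the robot, and variables do not carry over. Pictures are saved under pics/ and viewed, about 12 in all and at most 16, crops included, and the job is handed in when it is done.

Besides the shell and the picture viewer there is one more tool, called after "Request:" in YAML: its name, and indented under it one key for each argument. step_arm: Moves the arm, as the interface text tells. Its arguments: {"type":"object","properties":{"increments":{"type":"array","items":{"type":"object","properties":{"tx":{"type":"number"},"ty":{"type":"number"},"tz":{"type":"number"},"ax":{"type":"number"},"ay":{"type":"number"},"az":{"type":"number"},"claw":{"type":"number"}}}},"newtons":{"type":"number"}},"required":["increments"]}

```bash
mkdir -p pics
cat > h.py <<'E'
import numpy as np, cv2, pickle
from plant import r, optics
def cap(n, save=None):
    c=optics.capture(n)
    if save: cv2.imwrite('pics/'+save,c['image']); pickle.dump(c,open('pics/'+save+'.pkl','wb'))
    return c
def ray(c,u,v):
    x=(u-c['cx'])/c['fx'];y=(v-c['cy'])/c['fy']
    d=np.array([x,y,1.0]); return c['R'].T@d, -c['R'].T@c['t']
def wray(c,u,v):
    x=(u-c['cx'])/c['fx'];y=(v-c['cy'])/c['fy'];th=np.hypot(x,y)
    d=np.array([x/th*np.sin(th),y/th*np.sin(th),np.cos(th)]) if th>1e-9 else np.array([0,0,1.])
    return c['R'].T@d, -c['R'].T@c['t']
def onz(c,u,v,z,f=ray):
    d,o=f(c,u,v); return o+d*(z-o[2])/d[2]
def cloud(c):
    v,u=np.mgrid[0:420,0:560]; d=c['depth']
    P=np.stack([(u-c['cx'])/c['fx']*d,(v-c['cy'])/c['fy']*d,d],-1)
    return (P-c['t'])@c['R']
E
python3 - <<'E'
from h import *
print(r.get_state())
for n in('top','side'):
    c=cap(n,n+'0.png'); print(n,c['fx'],c['cx'],c['cy'],-c['R'].T@c['t'],c['R'].round(2).tolist())
E
```

```text
{'time_s': 0.0, 'joints': array([ 9.13911301e+01,  2.05909839e+01,  6.33823590e-01, -2.10274683e-02,
       -7.01358565e+01, -1.65046603e+01]), 'qd': array([-0.03150682,  0.01320064, -0.06656312,  0.00090077, -0.05132315,
        0.01549992]), 'joint_torque': array([ 3.65491906e-04, -5.82710230e+01,  2.93077809e+01,  6.99805051e+00,
        7.07758343e-03, -1.36320973e-04]), 'tcp_pos': array([0.17591857, 0.65119513, 0.24462528]), 'eef_rot': array([ 1.79905200e+02, -7.47543304e-03, -1.51206849e+01]), 'contact_force': array([ 0.42380126, -0.77620609, -0.04136606]), 'moment': array([ 0.03016736,  0.01866848, -0.02342867]), 'gripper_width': 0.08725582059867439}
top 470.97058498745633 282.4498272203655 207.35190357686247 [ 0.26780253 -0.02076262  1.38038614] [[0.11, -0.99, -0.01], [-0.97, -0.1, -0.22], [0.22, 0.03, -0.98]]
side 386.29813121024483 281.68050929628066 204.1530763567692 [0.47953936 0.72692541 0.75204593] [[-0.99, -0.11, -0.01], [-0.06, 0.64, -0.76], [0.09, -0.76, -0.65]]
```

View pics/top0.png

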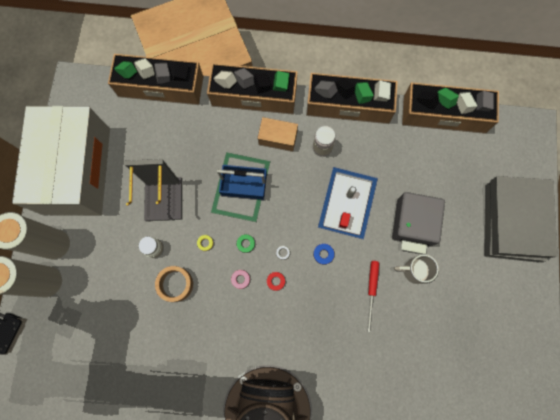

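View pics/side0.png

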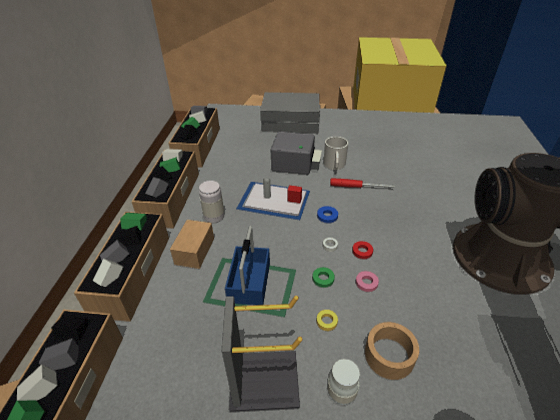

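The top view shows blue (324,254), white (283,253), green (245,243) and yellow (205,243) collars and no black one. The pink and red look-alikes are at (241,279) and (277,281). The carrier is at (348,203) with its handle towards the robot, the basket on green at (242,182), and the hook at (155,190) with its prongs towards the robot. The side view agrees.

```bash
cat > m.py <<'E'
from h import *
T=pickle.load(open('pics/top0.png.pkl','rb'));S=pickle.load(open('pics/side0.png.pkl','rb'))
def hs(c): return cv2.cvtColor(c['image'],cv2.COLOR_BGR2HSV)
def comps(c,lo,hi,amin=25):
    m=cv2.inRange(hs(c),lo,hi); n,l,s,ce=cv2.connectedComponentsWithStats(m)
    return [(l==i) for i in range(1,n) if s[i,4]>=amin]
R={'blue':((105,150,60),(125,255,255)),'green':((50,120,50),(85,255,255)),'yellow':((22,120,80),(35,255,255)),'white':((0,0,150),(179,45,255)),'red':((0,150,60),(6,255,255))}
for name,(lo,hi) in R.items():
    for cn,c in(('T',T),('S',S)):
        P=cloud(c)
        for m in comps(c,lo,hi):
            cnt=max(cv2.findContours(m.astype(np.uint8),0,2)[0],key=len)
            if len(cnt)<6: continue
            (u,v),ax,_=cv2.fitEllipse(cnt)
            q=onz(c,u,v,0.014)
            if not(0.2<q[0]<0.85 and abs(q[1])<0.5): continue
            pz=P[m&(c['depth']>0)]
            print(name,cn,int(u),int(v),'area',m.sum(),'ax',np.round(ax,1),'on14',q[:2].round(4),'dep med',np.median(pz,0).round(4) if len(pz) else '', 'z95',np.percentile(pz[:,2],[5,95]).round(3) if len(pz) else '')
E
python3 m.py
```

```text
blue T 346 206 area 264 ax [47.  83.2] on14 [ 0.5942 -0.1704] dep med [ 0.6269 -0.1906  0.001 ] z95 [-0.004  0.006]
blue T 242 185 area 744 ax [21.5 46.4] on14 [0.6234 0.1448] dep med [0.6261 0.145  0.0046] z95 [-0.001  0.056]
blue T 323 253 area 220 ax [18.4 19. ] on14 [ 0.4462 -0.1144] dep med [ 0.446  -0.1142  0.0141] z95 [0.01  0.019]
blue S 274 199 area 273 ax [34.7 68.8] on14 [ 0.6031 -0.1562] dep med [ 6.327e-01 -1.228e-01 -2.000e-04] z95 [-0.003  0.002]
blue S 327 214 area 236 ax [15.2 20.7] on14 [ 0.4457 -0.105 ] dep med [ 0.4454 -0.1051  0.0126] z95 [0.007 0.015]
blue S 247 274 area 1283 ax [39.6 57.8] on14 [0.6341 0.1358] dep med [0.6194 0.1509 0.0205] z95 [0.002 0.055]
blue S 246 266 area 110 ax [ 4.2 30.9] on14 [0.6416 0.1093] dep med [0.6424 0.0969 0.0039] z95 [0.001 0.033]
green T 245 243 area 138 ax [15.7 16.1] on14 [0.4527 0.1149] dep med [0.453  0.1149 0.0138] z95 [0.009 0.018]
green S 323 276 area 277 ax [18.8 20.9] on14 [0.4514 0.1236] dep med [0.4512 0.1244 0.0128] z95 [0.006 0.015]
yellow T 158 181 area 83 ax [ 2.5 39.9] on14 [0.6109 0.3983] dep med [0.5716 0.34
[... 2935 characters left out ...]
0.3842 0.0741] z95 [0.072 0.076]
red T 344 220 area 105 ax [ 7.9 16.3] on14 [ 0.552  -0.1671] dep med [ 0.5436 -0.1622  0.0573] z95 [0.052 0.062]
red T 373 276 area 265 ax [ 7.9 42.1] on14 [ 0.3954 -0.2626] dep med [ 0.3928 -0.2608  0.0241] z95 [0.017 0.029]
red T 275 280 area 178 ax [16.9 17.2] on14 [0.3536 0.0154] dep med [0.3536 0.0158 0.014 ] z95 [0.009 0.019]
red S 343 182 area 223 ax [ 7.1 52.5] on14 [ 0.3962 -0.2602] dep med [ 0.3907 -0.2524  0.0199] z95 [0.01  0.025]
red S 293 193 area 205 ax [15.1 18.2] on14 [ 0.5483 -0.1881] dep med [ 0.5449 -0.1509  0.046 ] z95 [0.018 0.058]
red S 362 249 area 244 ax [16.4 20.5] on14 [0.353  0.0244] dep med [0.3523 0.0245 0.0125] z95 [0.005 0.015]
```

Request:
step_arm:
  increments:
    - {"tz": 40, "claw": 1}
    - {"tz": 40}
    - {"tx": 18, "ty": -45, "tz": 8}
    - {"tx": 18, "ty": -45}
    - {"tx": 18, "ty": -45}
    - {"tx": 18, "ty": -45}
    - {"tx": 18, "ty": -45}
    - {"tx": 18, "ty": -45}
    - {"tx": 18, "ty": -45}
    - {"tx": 18, "ty": -45}
    - {"tx": 18, "ty": -45}
    - {"tx": 18, "ty": -45}

```text
$.increments[0]: bad value
```

Request:
step_arm:
  increments:
    - {"tx": 20, "ty": -45}
    - {"tx": 20, "ty": -45}
    - {"tx": 20, "ty": -45}
    - {"tx": 20, "ty": -45}
    - {"tx": 10, "ty": -30}
    - {}
    - {}

```text
$.increments[0]: bad value
```

Run:
```python
from h import *
s=r.get_state(); print(s['time_s'],s['tcp_pos'],s['eef_rot'])
c=cap('wrist','w1.png'); print(c['fx'],c['cx'],c['cy'],-c['R'].T@c['t'],c['R'].round(2).tolist())
```

```text
0.1 [0.17590794 0.65125323 0.24474211] [ 1.79916663e+02 -7.09632353e-03 -1.51191016e+01]
325.19226210127806 280.96446052037163 204.59659926871774 [0.24698831 0.63172324 0.38385096] [[-0.26, -0.97, 0.0], [-0.93, 0.25, 0.27], [-0.26, 0.07, -0.96]]
```

View pics/w1.png

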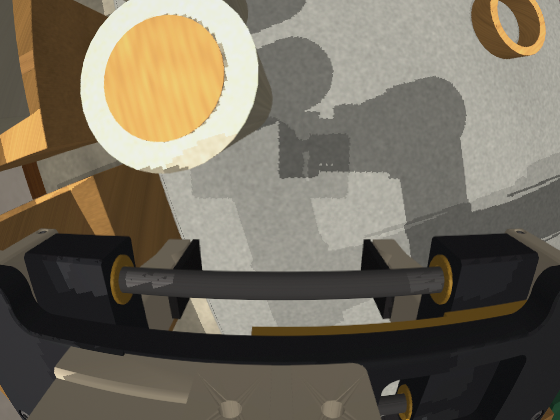

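The wrist view (still at the start pose) shows a tall pot at (170,85) and the tape roll at (510,20). The moves were refused because every key must be given in each row.

Request:
step_arm:
  increments:
    - {"tx": 0, "ty": 0, "tz": 40, "ax": 0, "ay": 0, "az": 0, "claw": 1}
    - {"tx": 0, "ty": 0, "tz": 40, "ax": 0, "ay": 0, "az": 0, "claw": 1}
    - {"tx": 18, "ty": -45, "tz": 8, "ax": 0, "ay": 0, "az": 0, "claw": 1}
    - {"tx": 18, "ty": -45, "tz": 0, "ax": 0, "ay": 0, "az": 0, "claw": 1}
    - {"tx": 18, "ty": -45, "tz": 0, "ax": 0, "ay": 0, "az": 0, "claw": 1}
    - {"tx": 18, "ty": -45, "tz": 0, "ax": 0, "ay": 0, "az": 0, "claw": 1}
    - {"tx": 18, "ty": -45, "tz": 0, "ax": 0, "ay": 0, "az": 0, "claw": 1}
    - {"tx": 18, "ty": -45, "tz": 0, "ax": 0, "ay": 0, "az": 0, "claw": 1}
    - {"tx": 18, "ty": -45, "tz": 0, "ax": 0, "ay": 0, "az": 0, "claw": 1}
    - {"tx": 18, "ty": -45, "tz": 0, "ax": 0, "ay": 0, "az": 0, "claw": 1}
    - {"tx": 18, "ty": -45, "tz": 0, "ax": 0, "ay": 0, "az": 0, "claw": 1}
    - {"tx": 18, "ty": -45, "tz": 0, "ax": 0, "ay": 0, "az": 0, "claw": 1}

```text
time_s: 1.35
tcp_pos: [0.356, 0.1996, 0.3337]
eef_rot: [-180.0, -0.0, -15.1]
contact_force: [1.9, 0.4, 0.1]
gripper_width: 0.0876
```

Request:
step_arm:
  increments:
    - {"tx": 20, "ty": -45, "tz": 0, "ax": 0, "ay": 0, "az": 0, "claw": 1}
    - {"tx": 20, "ty": -45, "tz": 0, "ax": 0, "ay": 0, "az": 0, "claw": 1}
    - {"tx": 20, "ty": -45, "tz": 0, "ax": 0, "ay": 0, "az": 0, "claw": 1}
    - {"tx": 20, "ty": -45, "tz": 0, "ax": 0, "ay": 0, "az": 0, "claw": 1}
    - {"tx": 10, "ty": -40, "tz": 0, "ax": 0, "ay": 0, "az": 0, "claw": 1}
    - {"tx": 0, "ty": -40, "tz": 0, "ax": 0, "ay": 0, "az": 0, "claw": 1}
    - {"tx": 0, "ty": 0, "tz": 0, "ax": 0, "ay": 0, "az": 0, "claw": 1}
    - {"tx": 0, "ty": 0, "tz": 0, "ax": 0, "ay": 0, "az": 0, "claw": 1}

```text
time_s: 2.15
tcp_pos: [0.4458, -0.0593, 0.3333]
eef_rot: [180.0, 0.0, -15.3]
contact_force: [-0.9, 0.5, -0.8]
gripper_width: 0.0876
```

Run:
```python
from h import *
s=r.get_state(); print(s['time_s'],s['tcp_pos'],s['eef_rot'])
c=cap('wrist','w2.png'); print(-c['R'].T@c['t'],c['R'].round(2).tolist())
```

```text
2.15 [ 0.44576443 -0.05930021  0.3333097 ] [ 1.79995273e+02  2.68966863e-02 -1.52761773e+01]
[ 0.51679733 -0.07924982  0.47238136] [[-0.26, -0.96, 0.0], [-0.93, 0.25, 0.27], [-0.26, 0.07, -0.96]]
```

View pics/w2.png

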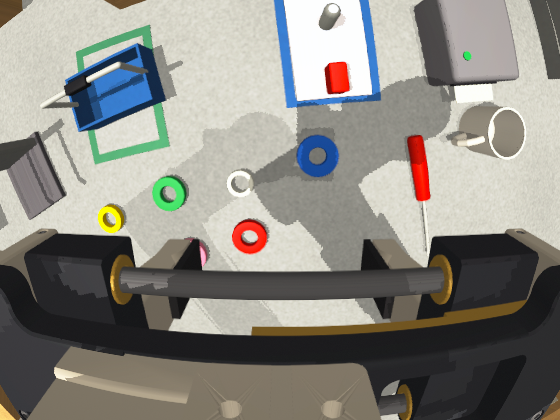

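The wrist view at 0.33 m shows blue (318,155), white (240,183), green (169,193) and yellow (110,219) collars. It also shows the post (330,12), the red handle (337,77), and the basket with its bar running from (45,103) to (145,67).

```bash
cat >> h.py <<'E'
def wcloud(c):
    v,u=np.mgrid[0:420,0:560]; x=(u-c['cx'])/c['fx'];y=(v-c['cy'])/c['fy'];th=np.hypot(x,y)+1e-12
    k=np.tan(th)/th; d=c['depth']
    P=np.stack([x*k*d,y*k*d,d],-1); return (P-c['t'])@c['R']
HS={'blue':((100,120,40),(125,255,255)),'green':((50,120,40),(85,255,255)),'yellow':((22,120,60),(35,255,255)),'white':((0,0,120),(179,50,255))}
RO={'blue':.0305,'green':.027,'yellow':.0235,'white':.020}
def collars(c,f=ray,names=HS,prior=None,zt=.014,rad=.05):
    from scipy.optimize import least_squares
    P=(wcloud if f is wray else cloud)(c); hsv=cv2.cvtColor(c['image'],cv2.COLOR_BGR2HSV); out={}
    for n in names:
        m=cv2.inRange(hsv,*HS[n])>0
        m&=(c['depth']>0)&(abs(P[...,2]-zt)<.006)
        if prior is not None: m&=np.hypot(P[...,0]-prior[n][0],P[...,1]-prior[n][1])<rad
        k,l,s,ce=cv2.connectedComponentsWithStats(m.astype(np.uint8))
        if k<2: out[n]=None; continue
        i=1+s[1:,4].argmax(); mm=(l==i)
        cs,hi=cv2.findContours(mm.astype(np.uint8),cv2.RETR_CCOMP,cv2.CHAIN_APPROX_NONE)
        o=max(cs,key=len)[:,0].astype(float)
        def ctr(p):
            q=np.array([onz(c,u,v,zt,f)[:2] for u,v in p])
            g=least_squares(lambda a:np.hypot(q[:,0]-a[0],q[:,1]-a[1])-a[2],[*q.mean(0),.02],loss='soft_l1',f_scale=.001).x
            return g
        g=ctr(o); hol=[x for x,h in zip(cs,hi[0]) if h[3]>=0 and len(x)>8]
        b=ctr(max(hol,key=len)[:,0].astype(float)) if hol else None
        out[n]=(g.round(4),None if b is None else b.round(4),P[mm][:,2].mean().round(4),s[i,4])
    return out
E
cat > m2.py <<'E'
from h import *
W=pickle.load(open('pics/w2.png.pkl','rb'));T=pickle.load(open('pics/top0.png.pkl','rb'));S=pickle.load(open('pics/side0.png.pkl','rb'))
pr={'blue':(.446,-.112),'green':(.452,.118),'yellow':(.441,.236),'white':(.438,.004)}
for c,f in((W,wray),(T,ray),(S,ray)):
    for k,v in collars(c,f,prior=pr).items(): print(k,v)
# post, handle, plate
for nm,c,f in(('W',W,wray),('T',T,ray),('S',S,ray)):
    P=(wcloud if f is wray else cloud)(c); ok=c['depth']>0; hsv=cv2.cvtColor(c['image'],cv2.COLOR_BGR2HSV)
    near=np.hypot(P[...,0]-.60,P[...,1]+.17)<.13
    m=ok&near&(P[...,2]>.063)&(P[...,2]<.095); q=P[m]; 
    t=q[q[:,2]>.076]; print(nm,'post',q.mean(0).round(4),len(q),'top',t.mean(0).round(4) if len(t) else None, len(t))
    m=ok&near&(P[...,2]>.050)&(P[...,2]<.066)&(cv2.inRange(hsv,(0,130,40),(8,255,255))>0); q=P[m]
    rc=cv2.minAreaRect((q[:,:2]*1000).astype(np.float32)); print(nm,'handle',rc,q[:,2].mean())
    m=ok&near&(P[...,2]>.004)&(P[...,2]<.016)&(hsv[...,1]<60); q=P[m]; print(nm,'plate',cv2.minAreaRect((q[:,:2]*1000).astype(np.float32)),len(q))
    m=ok&near&(abs(P[...,2])<.006)&(cv2.inRange(hsv,(100,120,40),(125,255,255))>0); q=P[m]; print(nm,'bluemark',cv2.minAreaRect((q[:,:2]*1000).astype(np.float32)),len(q))
    near=np.hypot(P[...,0]-.62,P[...,1]-.145)<.16
    m=ok&near&(abs(P[...,2])<.006)&(cv2.inRange(hsv,(50,70,30),(90,255,255))>0); q=P[m]; print(nm,'greenmark',cv2.minAreaRect((q[:,:2]*1000).astype(np.float32)),len(q))
    m=ok&near&(P[...,2]>.10)&(P[...,2]<.15); q=P[m]; print(nm,'bar',cv2.minAreaRect((q[:,:2]*1000).astype(np.float32)),q[:,2].mean(),np.median(q[:,2]),len(q))
    m&=hsv[...,2]<60; q=P[m]; print(nm,'sleeve',cv2.minAreaRect((q[:,:2]*1000).astype(np.float32)),q[:,2].mean(),len(q))
    m=ok&(np.hypot(P[...,0]-.58,P[...,1]-.40)<.2)&(P[...,2]>.14)&(P[...,2]<.22)&(cv2.inRange(hsv,(18,120,60),(38,255,255))>0); 
    k,l,s,ce=cv2.connectedComponentsWithStats(m.astype(np.uint8))
    for i in range(1,k):
        if s[i,4]<20: continue
        q=P[l==i]; lv=q[(q[:,2]<.198)&(q[:,2]>.188)]; print(nm,'prong',cv2.minAreaRect((q[:,:2]*1000).astype(np.float32)),'z',q[:,2].max().round(4),'level z',np.median(lv[:,2]) if len(lv) else None,'cen',lv.mean(0).round(4) if len(lv) else None, 'dir',cv2.fitLine((lv[:,:2]).astype(np.float32),2,0,.01,.01).ravel().round(3) if len(lv)>3 else None)
E
python3 m2.py
```

```text
blue (array([ 0.4474, -0.1141,  0.0293]), array([ 0.4474, -0.1142,  0.0134]), np.float64(0.0138), np.int32(1108))
green (array([0.4532, 0.1147, 0.026 ]), array([0.4534, 0.1144, 0.0131]), np.float64(0.0135), np.int32(692))
yellow (array([0.4418, 0.2326, 0.0231]), array([0.4422, 0.2329, 0.013 ]), np.float64(0.0132), np.int32(383))
white (array([0.4384, 0.0036, 0.0194]), array([0.4386, 0.0035, 0.0132]), np.float64(0.0134), np.int32(351))
blue (array([ 0.4466, -0.1142,  0.0279]), array([ 0.4462, -0.1144,  0.0146]), np.float64(0.014), np.int32(242))
green (array([0.4527, 0.1149, 0.023 ]), array([0.4525, 0.1148, 0.0163]), np.float64(0.0136), np.int32(133))
yellow (array([0.4417, 0.2339, 0.0215]), array([0.4413, 0.2343, 0.014 ]), np.float64(0.0138), np.int32(128))
white (array([0.4368, 0.0046, 0.0188]), array([0.4374, 0.0046, 0.0136]), np.float64(0.0139), np.int32(91))
blue (array([ 0.4456, -0.1077,  0.0296]), array([ 0.4455, -0.1082,  0.0126]), np.float64(0.0126), np.int32(219))
green (array([0.4514, 0.1219, 0.0259]), array([0.4516, 0.1213, 0.0133]), np.float64(0.0128), np.int32(250))
yell
[... 2805 characters left out ...]
585938) 715
S bar ((629.0861206054688, 148.43890380859375), (14.369399070739746, 128.9903106689453), 0.9820002317428589) 0.12544623887635725 0.1278676462518446 244
S sleeve ((628.8302612304688, 147.94668579101562), (33.091732025146484, 13.48677921295166), 88.09455108642578) 0.12955727158635466 86
S prong ((554.0462646484375, 343.60595703125), (107.28206634521484, 8.538315773010254), 8.522088050842285) z 0.2175 level z 0.19231055281307466 cen [0.5589 0.3452 0.1923] dir [0.988 0.151 0.559 0.345]
S prong ((546.2975463867188, 419.05877685546875), (32.75572967529297, 112.37151336669922), 83.797119140625) z 0.2172 level z 0.19243561466084586 cen [0.5481 0.42   0.1924] dir [0.988 0.153 0.548 0.42 ]
```

Request:
step_arm:
  increments:
    - {"tx": 1.6, "ty": -29, "tz": -20, "ax": 0, "ay": 0, "az": 3.5, "claw": 1}
    - {"tx": 0, "ty": -25.8, "tz": -30, "ax": 0, "ay": 0, "az": 3.5, "claw": 1}
    - {"tx": 0, "ty": 0, "tz": -45, "ax": 0, "ay": 0, "az": 0, "claw": 1}
    - {"tx": 0, "ty": 0, "tz": -45, "ax": 0, "ay": 0, "az": 0, "claw": 1}
    - {"tx": 0, "ty": 0, "tz": -45, "ax": 0, "ay": 0, "az": 0, "claw": 1}
    - {"tx": 0, "ty": 0, "tz": -40, "ax": 0, "ay": 0, "az": 0, "claw": 1}
    - {"tx": 0, "ty": 0, "tz": -30, "ax": 0, "ay": 0, "az": 0, "claw": 1}
    - {"tx": 0, "ty": 0, "tz": -20, "ax": 0, "ay": 0, "az": 0, "claw": 1}
    - {"tx": 0, "ty": 0, "tz": 0, "ax": 0, "ay": 0, "az": 0, "claw": 1}
    - {"tx": 0, "ty": 0, "tz": 0, "ax": 0, "ay": 0, "az": 0, "claw": 1}

```text
time_s: 3.2
tcp_pos: [0.4481, -0.1123, 0.059]
eef_rot: [180.0, 0.0, -8.0]
contact_force: [-0.1, 0.5, -0.1]
gripper_width: 0.0875
```

Request:
step_arm:
  increments:
    - {"tx": -0.6, "ty": -1.7, "tz": -17, "ax": 0, "ay": 0, "az": 0, "claw": 1}
    - {"tx": 0, "ty": 0, "tz": -16, "ax": 0, "ay": 0, "az": 0, "claw": 1}
    - {"tx": 0, "ty": 0, "tz": 0, "ax": 0, "ay": 0, "az": 0, "claw": 1}
    - {"tx": 0, "ty": 0, "tz": 0, "ax": 0, "ay": 0, "az": 0, "claw": -1}
    - {"tx": 0, "ty": 0, "tz": 0, "ax": 0, "ay": 0, "az": 0, "claw": -1}
    - {"tx": 0, "ty": 0, "tz": 0, "ax": 0, "ay": 0, "az": 0, "claw": -1}
    - {"tx": 0, "ty": 0, "tz": 0, "ax": 0, "ay": 0, "az": 0, "claw": -1}
    - {"tx": 0, "ty": 0, "tz": 0, "ax": 0, "ay": 0, "az": 0, "claw": -1}
    - {"tx": 0, "ty": 0, "tz": 0, "ax": 0, "ay": 0, "az": 0, "claw": -1}
  newtons: 20

```text
time_s: 4.1
tcp_pos: [0.4475, -0.1148, 0.0262]
eef_rot: [-180.0, -0.1, -8.1]
contact_force: [-1.6, 2.0, 7.6]
gripper_width: 0.0599
```

Request:
step_arm:
  increments:
    - {"tx": 0, "ty": 0, "tz": 20, "ax": 0, "ay": 0, "az": 0, "claw": -1}
    - {"tx": 0, "ty": 0, "tz": 40, "ax": 0, "ay": 0, "az": 0, "claw": -1}
    - {"tx": 0, "ty": 0, "tz": 40, "ax": 0, "ay": 0, "az": 0, "claw": -1}
    - {"tx": 25, "ty": -20, "tz": 30, "ax": 0, "ay": 0, "az": 0, "claw": -1}
    - {"tx": 28, "ty": -20, "tz": 0, "ax": 0, "ay": 0, "az": 0, "claw": -1}
    - {"tx": 0, "ty": 0, "tz": 0, "ax": 0, "ay": 0, "az": 0, "claw": -1}
    - {"tx": 0, "ty": 0, "tz": 0, "ax": 0, "ay": 0, "az": 0, "claw": -1}
    - {"tx": 0, "ty": 0, "tz": 0, "ax": 0, "ay": 0, "az": 0, "claw": -1}

```text
time_s: 4.9
tcp_pos: [0.4989, -0.1548, 0.1549]
eef_rot: [180.0, 0.1, -8.1]
contact_force: [-0.3, 0.0, -0.6]
gripper_width: 0.0596
```

```bash
cat > m3.py <<'E'
from h import *
s=r.get_state(); print(s['time_s'],s['tcp_pos'],s['eef_rot'],s['gripper_width'])
c=cap('wrist','w3.png')
P=wcloud(c); ok=c['depth']>0; hsv=cv2.cvtColor(c['image'],cv2.COLOR_BGR2HSV)
near=np.hypot(P[...,0]-.60,P[...,1]+.17)<.11
m=ok&near&(P[...,2]>.070)&(P[...,2]<.09); t=P[m&(P[...,2]>.078)]; q=P[m]
print('post top',t.mean(0).round(4),len(t),cv2.minEnclosingCircle((t[:,:2]*1000).astype(np.float32)))
m=ok&near&(P[...,2]>.02)&(P[...,2]<.07)&(cv2.inRange(hsv,(0,100,0),(9,255,255))==0)&(np.hypot(P[...,0]-.63,P[...,1]+.175)<.04); q=P[m]
if len(q)>10:
    from scipy.optimize import least_squares
    g=least_squares(lambda a:np.hypot(q[:,0]-a[0],q[:,1]-a[1])-.011,[.63,-.175],loss='soft_l1',f_scale=.001); print('post cyl',g.x.round(4),len(q),np.abs(g.fun).mean())
m=ok&near&(P[...,2]>.050)&(P[...,2]<.066)&(cv2.inRange(hsv,(0,130,40),(8,255,255))>0); q=P[m]
if len(q): print('handle',cv2.minAreaRect((q[:,:2]*1000).astype(np.float32)),q[:,2].mean())
m=ok&near&(P[...,2]>.004)&(P[...,2]<.016)&(hsv[...,1]<60); q=P[m]; print('plate',cv2.minAreaRect((q[:,:2]*1000).astype(np.float32)),len(q))
E
python3 m3.py
```

```text
4.9 [ 0.49891628 -0.15476386  0.15488967] [ 1.79997066e+02  1.01821759e-01 -8.14059320e+00] 0.05960052030099751
post top [ 0.6291 -0.1754  0.0791] 110 ((630.0650634765625, -175.53201293945312), 7.88873815536499)
post cyl [ 0.6311 -0.1757] 314 0.00019970091558737008
handle ((547.2194213867188, -163.7331085205078), (23.458175659179688, 38.629417419433594), 81.59868621826172) 0.057674229830836095
plate ((600.1787719726562, -171.42381286621094), (110.12752532958984, 157.05255126953125), 81.77230834960938) 18797
```

View pics/w3.png

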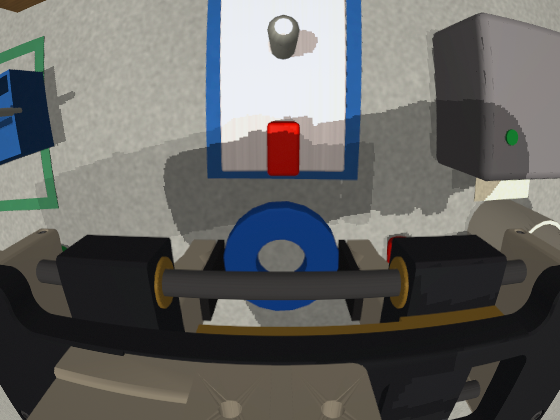

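The blue collar is held at (281,256). The post is at (283,37) and the handle at (283,148). Next I check the collar's offset in the hand.

Run:
```python
from h import *
from scipy.optimize import least_squares
c=pickle.load(open('pics/w3.png.pkl','rb')); P=wcloud(c); hsv=cv2.cvtColor(c['image'],cv2.COLOR_BGR2HSV)
m=(cv2.inRange(hsv,*HS['blue'])>0)&(np.hypot(P[...,0]-.499,P[...,1]+.155)<.05)&(P[...,2]>.12)
print(np.percentile(P[m][:,2],[5,50,95]).round(4))
print(collars(c,wray,['blue'],{'blue':(.499,-.155)},np.median(P[m][:,2])))
q=P[m]; zt=np.median(q[:,2]); q=q[abs(q[:,2]-zt)<.003]
# boundary: max radius per angle bin (upper half only)
d=q[:,:2]-[.499,-.155]; a=np.arctan2(d[:,1],d[:,0]); rr=np.hypot(*d.T)
b=[q[np.where(abs(a-x)<.03)[0][rr[abs(a-x)<.03].argmax()],:2] for x in np.linspace(-1.2,1.0,40) if (abs(a-x)<.03).any()]
b=np.array(b); g=least_squares(lambda p:np.hypot(b[:,0]-p[0],b[:,1]-p[1])-.030,[.499,-.155],loss='soft_l1',f_scale=.001); print('outer fit',g.x.round(4),np.abs(g.fun).mean())
```

```text
[0.136  0.1424 0.1434]
{'blue': (array([ 0.5065, -0.1565,  0.0238]), None, np.float64(0.1422), np.int32(5107))}
outer fit [ 0.4985 -0.1553] 0.00010593017345027497
```

Request:
step_arm:
  increments:
    - {"tx": 45, "ty": -7, "tz": 0, "ax": 0, "ay": 0, "az": 0, "claw": -1}
    - {"tx": 45, "ty": -7, "tz": 0, "ax": 0, "ay": 0, "az": 0, "claw": -1}
    - {"tx": 32, "ty": -4.5, "tz": 0, "ax": 0, "ay": 0, "az": 0, "claw": -1}
    - {"tx": 10.7, "ty": -2, "tz": 0, "ax": 0, "ay": 0, "az": 0, "claw": -1}
    - {"tx": 0, "ty": 0, "tz": -20, "ax": 0, "ay": 0, "az": 0, "claw": -1}
    - {"tx": 0, "ty": 0, "tz": -15, "ax": 0, "ay": 0, "az": 0, "claw": -1}
    - {"tx": 0, "ty": 0, "tz": 0, "ax": 0, "ay": 0, "az": 0, "claw": -1}
    - {"tx": 0, "ty": 0, "tz": 0, "ax": 0, "ay": 0, "az": 0, "claw": -1}
    - {"tx": 0, "ty": 0, "tz": 0, "ax": 0, "ay": 0, "az": 0, "claw": -1}

```text
time_s: 5.85
tcp_pos: [0.633, -0.1752, 0.1217]
eef_rot: [180.0, -0.1, -8.1]
contact_force: [0.1, 0.3, -0.3]
gripper_width: 0.0599
```

Request:
step_arm:
  increments:
    - {"tx": -1.4, "ty": 0, "tz": -10, "ax": 0, "ay": 0, "az": 0, "claw": -1}
    - {"tx": 0, "ty": 0, "tz": -10, "ax": 0, "ay": 0, "az": 0, "claw": -1}
    - {"tx": 0, "ty": 0, "tz": -10, "ax": 0, "ay": 0, "az": 0, "claw": -1}
    - {"tx": 0, "ty": 0, "tz": -10, "ax": 0, "ay": 0, "az": 0, "claw": -1}
    - {"tx": 0, "ty": 0, "tz": 0, "ax": 0, "ay": 0, "az": 0, "claw": -1}
    - {"tx": 0, "ty": 0, "tz": 0, "ax": 0, "ay": 0, "az": 0, "claw": -1}

```text
time_s: 6.45
tcp_pos: [0.6312, -0.1755, 0.08]
eef_rot: [180.0, 0.1, -8.1]
contact_force: [0.8, 0.4, -0.6]
gripper_width: 0.0597
```

Request:
step_arm:
  increments:
    - {"tx": 0.2, "ty": 0, "tz": -15, "ax": 0, "ay": 0, "az": 0, "claw": -1}
    - {"tx": 0, "ty": 0, "tz": -15, "ax": 0, "ay": 0, "az": 0, "claw": -1}
    - {"tx": 0, "ty": 0, "tz": -12, "ax": 0, "ay": 0, "az": 0, "claw": -1}
    - {"tx": 0, "ty": 0, "tz": 0, "ax": 0, "ay": 0, "az": 0, "claw": -1}
    - {"tx": 0, "ty": 0, "tz": 0, "ax": 0, "ay": 0, "az": 0, "claw": 1}
    - {"tx": 0, "ty": 0, "tz": 0, "ax": 0, "ay": 0, "az": 0, "claw": 1}
    - {"tx": 0, "ty": 0, "tz": 0, "ax": 0, "ay": 0, "az": 0, "claw": 1}
    - {"tx": 0, "ty": 0, "tz": 20, "ax": 0, "ay": 0, "az": 0, "claw": 1}
    - {"tx": 0, "ty": 0, "tz": 40, "ax": 0, "ay": 0, "az": 0, "claw": 1}
    - {"tx": 0, "ty": 0, "tz": 45, "ax": 0, "ay": 0, "az": 0, "claw": 1}

```text
time_s: 7.45
tcp_pos: [0.6306, -0.1753, 0.1438]
eef_rot: [180.0, 0.2, -8.1]
contact_force: [2.0, 0.2, 0.5]
gripper_width: 0.0874
```

Request:
step_arm:
  increments:
    - {"tx": 0, "ty": 0, "tz": 40, "ax": 0, "ay": 0, "az": 0, "claw": 1}
    - {"tx": -30, "ty": 36, "tz": 10, "ax": 0, "ay": 0, "az": 0, "claw": 1}
    - {"tx": -30, "ty": 38, "tz": 0, "ax": 0, "ay": 0, "az": 0, "claw": 1}
    - {"tx": -30, "ty": 38, "tz": 0, "ax": 0, "ay": 0, "az": 0, "claw": 1}
    - {"tx": -30, "ty": 38, "tz": 0, "ax": 0, "ay": 0, "az": 0, "claw": 1}
    - {"tx": -30, "ty": 38, "tz": 0, "ax": 0, "ay": 0, "az": 0, "claw": 1}
    - {"tx": -30, "ty": 38, "tz": 0, "ax": 0, "ay": 0, "az": 0, "claw": 1}
    - {"tx": -30, "ty": 38, "tz": 0, "ax": 0, "ay": 0, "az": 0, "claw": 1}
    - {"tx": -11, "ty": 11, "tz": 0, "ax": 0, "ay": 0, "az": 0, "claw": 1}
    - {"tx": 0, "ty": 0, "tz": 0, "ax": 0, "ay": 0, "az": 0, "claw": 1}
    - {"tx": 0, "ty": 0, "tz": 0, "ax": 0, "ay": 0, "az": 0, "claw": 1}

```text
time_s: 8.55
tcp_pos: [0.4107, 0.1, 0.1942]
eef_rot: [-179.9, -0.1, -8.0]
contact_force: [0.9, -0.2, -0.0]
gripper_width: 0.0878
```

```bash
cat > m4.py <<'E'
from h import *
import sys
s=r.get_state(); print(s['time_s'],s['tcp_pos'],s['eef_rot'][2])
c=cap('wrist',sys.argv[1]); pr={'green':(.4532,.1146),'yellow':(.442,.2328),'white':(.4385,.0036)}
for k,v in collars(c,wray,[n for n in sys.argv[2:]],pr,rad=.08).items(): print(k,v)
E
python3 m4.py w4.png green yellow white
```

```text
8.55 [0.41067823 0.0999554  0.19418037] -8.023223040877474
green (array([0.453 , 0.1163, 0.0259]), array([0.4533, 0.1159, 0.0132]), np.float64(0.0138), np.int32(1681))
yellow (array([0.4419, 0.2337, 0.023 ]), array([0.4419, 0.2333, 0.0127]), np.float64(0.0134), np.int32(994))
white (array([0.438 , 0.0054, 0.0193]), array([0.4381, 0.0053, 0.013 ]), np.float64(0.0135), np.int32(681))
```

Request:
step_arm:
  increments:
    - {"tx": 22, "ty": 8, "tz": -30, "ax": 0, "ay": 0, "az": 0, "claw": 1}
    - {"tx": 20.5, "ty": 8, "tz": -35, "ax": 0, "ay": 0, "az": 0, "claw": 1}
    - {"tx": 0, "ty": 0, "tz": -40, "ax": 0, "ay": 0, "az": 0, "claw": 1}
    - {"tx": 0, "ty": 0, "tz": -30, "ax": 0, "ay": 0, "az": 0, "claw": 1}
    - {"tx": 0, "ty": 0, "tz": 0, "ax": 0, "ay": 0, "az": 0, "claw": 1}
    - {"tx": 0, "ty": 0, "tz": 0, "ax": 0, "ay": 0, "az": 0, "claw": 1}

```text
time_s: 9.2
tcp_pos: [0.4536, 0.1148, 0.0586]
eef_rot: [179.9, 0.1, -8.2]
contact_force: [0.5, 0.2, 1.3]
gripper_width: 0.0875
```

Request:
step_arm:
  increments:
    - {"tx": -0.4, "ty": 1, "tz": -17, "ax": 0, "ay": 0, "az": 0, "claw": 1}
    - {"tx": 0, "ty": 0, "tz": -15.6, "ax": 0, "ay": 0, "az": 0, "claw": 1}
    - {"tx": 0, "ty": 0, "tz": 0, "ax": 0, "ay": 0, "az": 0, "claw": 1}
    - {"tx": 0, "ty": 0, "tz": 0, "ax": 0, "ay": 0, "az": 0, "claw": -1}
    - {"tx": 0, "ty": 0, "tz": 0, "ax": 0, "ay": 0, "az": 0, "claw": -1}
    - {"tx": 0, "ty": 0, "tz": 0, "ax": 0, "ay": 0, "az": 0, "claw": -1}
    - {"tx": 0, "ty": 0, "tz": 0, "ax": 0, "ay": 0, "az": 0, "claw": -1}
    - {"tx": 0, "ty": 0, "tz": 0, "ax": 0, "ay": 0, "az": 0, "claw": -1}
    - {"tx": 0, "ty": 0, "tz": 0, "ax": 0, "ay": 0, "az": 0, "claw": -1}
    - {"tx": 0, "ty": 0, "tz": 30, "ax": 0, "ay": 0, "az": 0, "claw": -1}
    - {"tx": 0, "ty": 0, "tz": 40, "ax": 0, "ay": 0, "az": 0, "claw": -1}
    - {"tx": 0, "ty": 0, "tz": 44, "ax": 0, "ay": 0, "az": 0, "claw": -1}

```text
time_s: 10.4
tcp_pos: [0.4517, 0.116, 0.1404]
eef_rot: [179.9, 0.1, -8.1]
contact_force: [0.6, 1.5, -1.5]
gripper_width: 0.0529
```

Request:
step_arm:
  increments:
    - {"tx": 6, "ty": -40, "tz": 10, "ax": 0, "ay": 0, "az": 0, "claw": -1}
    - {"tx": 7, "ty": -45, "tz": 0, "ax": 0, "ay": 0, "az": 0, "claw": -1}
    - {"tx": 7, "ty": -45, "tz": 0, "ax": 0, "ay": 0, "az": 0, "claw": -1}
    - {"tx": 7, "ty": -45, "tz": 0, "ax": 0, "ay": 0, "az": 0, "claw": -1}
    - {"tx": 7, "ty": -45, "tz": 0, "ax": 0, "ay": 0, "az": 0, "claw": -1}
    - {"tx": 7, "ty": -40, "tz": 0, "ax": 0, "ay": 0, "az": 0, "claw": -1}
    - {"tx": 5, "ty": -11, "tz": 0, "ax": 0, "ay": 0, "az": 0, "claw": -1}
    - {"tx": 0, "ty": 0, "tz": 0, "ax": 0, "ay": 0, "az": 0, "claw": -1}
    - {"tx": 0, "ty": 0, "tz": 0, "ax": 0, "ay": 0, "az": 0, "claw": -1}
    - {"tx": 0, "ty": 0, "tz": 0, "ax": 0, "ay": 0, "az": 0, "claw": -1}

```text
time_s: 11.4
tcp_pos: [0.4984, -0.1534, 0.1499]
eef_rot: [-180.0, 0.0, -8.1]
contact_force: [-0.4, 0.1, -0.5]
gripper_width: 0.0528
```

```bash
cat > m5.py <<'E'
# usage: name colour-held stackcolours
from h import *
import sys
from scipy.optimize import least_squares
s=r.get_state(); tp=s['tcp_pos']; print(s['time_s'],tp.round(4),s['eef_rot'][2],s['gripper_width'])
c=cap('wrist',sys.argv[1]); P=wcloud(c); ok=c['depth']>0; hsv=cv2.cvtColor(c['image'],cv2.COLOR_BGR2HSV); n=sys.argv[2]
def fit(q,rad,x0):
    g=least_squares(lambda p:np.hypot(q[:,0]-p[0],q[:,1]-p[1])-rad,x0,loss='soft_l1',f_scale=.001); return g.x.round(4),np.abs(g.fun).mean().round(5),len(q)
def rim(q,x0,rad,lo,hi):
    d=q[:,:2]-x0; a=np.arctan2(d[:,1],d[:,0]); rr=np.hypot(*d.T); b=[]
    for x in np.linspace(lo,hi,40):
        k=np.where(abs(a-x)<.03)[0]
        if len(k): b.append(q[k[rr[k].argmax()],:2])
    return fit(np.array(b),rad,x0)
if n!='none':
    m=ok&(cv2.inRange(hsv,*HS[n])>0)&(np.hypot(P[...,0]-tp[0],P[...,1]-tp[1])<.04)&(P[...,2]>tp[2]-.025)&(P[...,2]<tp[2]); q=P[m]; zt=np.median(q[:,2]); q=q[abs(q[:,2]-zt)<.003]
    f=rim(q,tp[:2],RO[n]-.0005,-1.2,1.0); print('held',f,'minus tcp mm',((f[0]-tp[:2])*1000).round(1),'top',(zt-tp[2]).round(4))
near=np.hypot(P[...,0]-.631,P[...,1]+.1757)<.045
zlo=.03
for k in sys.argv[3:]:
    m=ok&near&(cv2.inRange(hsv,*HS[k])>0)&(P[...,2]>.016); q=P[m]
    if len(q)<20: print(k,'not seen',len(q)); continue
    zt=np.percentile(q[:,2],90); q=q[abs(q[:,2]-zt)<.003]; print('stack',k,'top z',zt.round(4),rim(q,q[:,:2].mean(0),RO[k]-.0005,-3.1,3.1)); zlo=max(zlo,zt+.004)
m=ok&near&(P[...,2]>zlo)&(P[...,2]<.07)&(hsv[...,1]<90)&(np.hypot(P[...,0]-.631,P[...,1]+.1757)<.02); q=P[m]
if len(q)>10: print('post',fit(q,.011,[.631,-.1757]))
near=np.hypot(P[...,0]-.545,P[...,1]+.163)<.05
m=ok&near&(P[...,2]>.050)&(P[...,2]<.066)&(cv2.inRange(hsv,(0,130,40),(8,255,255))>0); q=P[m]
if len(q): print('handle',cv2.minAreaRect((q[:,:2]*1000).astype(np.float32)))
E
python3 m5.py w5.png green blue
```

```text
11.4 [ 0.4984 -0.1534  0.1499] -8.056416360360354 0.05277956211457534
held (array([ 0.4985, -0.154 ]), np.float64(0.00017), 40) minus tcp mm [ 0.1 -0.6] top -0.0127
stack blue top z 0.0249 (array([ 0.6298, -0.1758]), np.float64(0.00043), 40)
post (array([ 0.6311, -0.1758]), np.float64(0.00021), 281)
handle ((547.0140991210938, -163.90621948242188), (23.13372802734375, 39.35090255737305), 81.5167236328125)
```

Request:
step_arm:
  increments:
    - {"tx": 45, "ty": -7, "tz": 0, "ax": 0, "ay": 0, "az": 0, "claw": -1}
    - {"tx": 45, "ty": -7, "tz": 0, "ax": 0, "ay": 0, "az": 0, "claw": -1}
    - {"tx": 32, "ty": -5.8, "tz": 0, "ax": 0, "ay": 0, "az": 0, "claw": -1}
    - {"tx": 10, "ty": -2, "tz": 0, "ax": 0, "ay": 0, "az": 0, "claw": -1}
    - {"tx": 0, "ty": 0, "tz": -20, "ax": 0, "ay": 0, "az": 0, "claw": -1}
    - {"tx": 0, "ty": 0, "tz": -13, "ax": 0, "ay": 0, "az": 0, "claw": -1}
    - {"tx": 0, "ty": 0, "tz": 0, "ax": 0, "ay": 0, "az": 0, "claw": -1}
    - {"tx": 0, "ty": 0, "tz": 0, "ax": 0, "ay": 0, "az": 0, "claw": -1}
    - {"tx": 0, "ty": 0, "tz": 0, "ax": 0, "ay": 0, "az": 0, "claw": -1}

```text
time_s: 12.35
tcp_pos: [0.6309, -0.176, 0.1181]
eef_rot: [180.0, -0.1, -8.1]
contact_force: [-0.5, -0.8, -1.5]
gripper_width: 0.0529
```

Request:
step_arm:
  increments:
    - {"tx": 0.2, "ty": 0.6, "tz": -10, "ax": 0, "ay": 0, "az": 0, "claw": -1}
    - {"tx": 0, "ty": 0, "tz": -10, "ax": 0, "ay": 0, "az": 0, "claw": -1}
    - {"tx": 0, "ty": 0, "tz": -15, "ax": 0, "ay": 0, "az": 0, "claw": -1}
    - {"tx": 0, "ty": 0, "tz": -15, "ax": 0, "ay": 0, "az": 0, "claw": -1}
    - {"tx": 0, "ty": 0, "tz": -15, "ax": 0, "ay": 0, "az": 0, "claw": -1}
    - {"tx": 0, "ty": 0, "tz": 0, "ax": 0, "ay": 0, "az": 0, "claw": -1}
    - {"tx": 0, "ty": 0, "tz": 0, "ax": 0, "ay": 0, "az": 0, "claw": -1}

```text
time_s: 13.05
tcp_pos: [0.6303, -0.1756, 0.0507]
eef_rot: [180.0, 0.1, -8.1]
contact_force: [0.0, 0.4, -0.3]
gripper_width: 0.0529
```

Request:
step_arm:
  increments:
    - {"tx": 0, "ty": 0, "tz": 0, "ax": 0, "ay": 0, "az": 0, "claw": 1}
    - {"tx": 0, "ty": 0, "tz": 0, "ax": 0, "ay": 0, "az": 0, "claw": 1}
    - {"tx": 0, "ty": 0, "tz": 0, "ax": 0, "ay": 0, "az": 0, "claw": 1}
    - {"tx": 0, "ty": 0, "tz": 20, "ax": 0, "ay": 0, "az": 0, "claw": 1}
    - {"tx": 0, "ty": 0, "tz": 45, "ax": 0, "ay": 0, "az": 0, "claw": 1}
    - {"tx": 0, "ty": 0, "tz": 45, "ax": 0, "ay": 0, "az": 0, "claw": 1}
    - {"tx": -10, "ty": 20, "tz": 40, "ax": 0, "ay": 0, "az": 0, "claw": 1}
    - {"tx": -24, "ty": 41, "tz": 0, "ax": 0, "ay": 0, "az": 0, "claw": 1}
    - {"tx": -24, "ty": 41, "tz": 0, "ax": 0, "ay": 0, "az": 0, "claw": 1}
    - {"tx": -24, "ty": 41, "tz": 0, "ax": 0, "ay": 0, "az": 0, "claw": 1}
    - {"tx": -24, "ty": 41, "tz": 0, "ax": 0, "ay": 0, "az": 5, "claw": 1}
    - {"tx": -24, "ty": 41, "tz": 0, "ax": 0, "ay": 0, "az": 5, "claw": 1}

```text
time_s: 14.25
tcp_pos: [0.4997, 0.0507, 0.2025]
eef_rot: [-180.0, -0.1, 2.1]
contact_force: [0.2, 1.0, 0.4]
gripper_width: 0.0876
```

Request:
step_arm:
  increments:
    - {"tx": -24, "ty": 41, "tz": 0, "ax": 0, "ay": 0, "az": 5, "claw": 1}
    - {"tx": -24, "ty": 41, "tz": 0, "ax": 0, "ay": 0, "az": 5, "claw": 1}
    - {"tx": -24, "ty": 41, "tz": 0, "ax": 0, "ay": 0, "az": 0, "claw": 1}
    - {"tx": -24, "ty": 36, "tz": 0, "ax": 0, "ay": 0, "az": 0, "claw": 1}
    - {"tx": 0, "ty": 0, "tz": 0, "ax": 0, "ay": 0, "az": 0, "claw": 1}
    - {"tx": 0, "ty": 0, "tz": 0, "ax": 0, "ay": 0, "az": 0, "claw": 1}

```text
time_s: 14.85
tcp_pos: [0.4043, 0.2093, 0.2024]
eef_rot: [-180.0, -0.0, 12.1]
contact_force: [-0.1, 0.0, 0.2]
gripper_width: 0.0878
```

```bash
python3 m4.py w6.png yellow white
```

```text
14.85 [0.40429432 0.20933169 0.20240378] 12.059950718423481
yellow (array([0.4417, 0.2354, 0.0224]), array([0.4421, 0.235 , 0.0132]), np.float64(0.0137), np.int32(1101))
white (array([0.4383, 0.0062, 0.0195]), array([0.4384, 0.0063, 0.013 ]), np.float64(0.0133), np.int32(470))
```

Request:
step_arm:
  increments:
    - {"tx": 20, "ty": 14, "tz": -30, "ax": 0, "ay": 0, "az": 0, "claw": 1}
    - {"tx": 17.7, "ty": 11.7, "tz": -38, "ax": 0, "ay": 0, "az": 0, "claw": 1}
    - {"tx": 0, "ty": 0, "tz": -40, "ax": 0, "ay": 0, "az": 0, "claw": 1}
    - {"tx": 0, "ty": 0, "tz": -35, "ax": 0, "ay": 0, "az": 0, "claw": 1}
    - {"tx": 0, "ty": 0, "tz": 0, "ax": 0, "ay": 0, "az": 0, "claw": 1}
    - {"tx": 0, "ty": 0, "tz": 0, "ax": 0, "ay": 0, "az": 0, "claw": 1}

```text
time_s: 15.5
tcp_pos: [0.4432, 0.233, 0.0592]
eef_rot: [179.9, 0.1, 11.8]
contact_force: [1.3, 0.5, 0.4]
gripper_width: 0.0876
```

Request:
step_arm:
  increments:
    - {"tx": -1.2, "ty": 1.5, "tz": -17, "ax": 0, "ay": 0, "az": 0, "claw": 1}
    - {"tx": 0, "ty": 0, "tz": -16, "ax": 0, "ay": 0, "az": 0, "claw": 1}
    - {"tx": 0, "ty": 0, "tz": 0, "ax": 0, "ay": 0, "az": 0, "claw": 1}
    - {"tx": 0, "ty": 0, "tz": 0, "ax": 0, "ay": 0, "az": 0, "claw": -1}
    - {"tx": 0, "ty": 0, "tz": 0, "ax": 0, "ay": 0, "az": 0, "claw": -1}
    - {"tx": 0, "ty": 0, "tz": 0, "ax": 0, "ay": 0, "az": 0, "claw": -1}
    - {"tx": 0, "ty": 0, "tz": 0, "ax": 0, "ay": 0, "az": 0, "claw": -1}
    - {"tx": 0, "ty": 0, "tz": 0, "ax": 0, "ay": 0, "az": 0, "claw": -1}
    - {"tx": 0, "ty": 0, "tz": 0, "ax": 0, "ay": 0, "az": 0, "claw": -1}
    - {"tx": 0, "ty": 0, "tz": 30, "ax": 0, "ay": 0, "az": 0, "claw": -1}
    - {"tx": 0, "ty": 0, "tz": 45, "ax": 0, "ay": 0, "az": 0, "claw": -1}
    - {"tx": 0, "ty": 0, "tz": 49, "ax": 0, "ay": 0, "az": 0, "claw": -1}

```text
time_s: 16.7
tcp_pos: [0.4405, 0.2348, 0.1504]
eef_rot: [179.9, 0.2, 11.9]
contact_force: [1.2, 1.9, 0.2]
gripper_width: 0.0452
```

Request:
step_arm:
  increments:
    - {"tx": 6, "ty": -45, "tz": 0, "ax": 0, "ay": 0, "az": 0, "claw": -1}
    - {"tx": 6, "ty": -45, "tz": 0, "ax": 0, "ay": 0, "az": 0, "claw": -1}
    - {"tx": 6, "ty": -45, "tz": 0, "ax": 0, "ay": 0, "az": -5, "claw": -1}
    - {"tx": 6, "ty": -45, "tz": 0, "ax": 0, "ay": 0, "az": -5, "claw": -1}
    - {"tx": 6, "ty": -45, "tz": 0, "ax": 0, "ay": 0, "az": -5, "claw": -1}
    - {"tx": 6, "ty": -45, "tz": 0, "ax": 0, "ay": 0, "az": -5, "claw": -1}
    - {"tx": 6, "ty": -45, "tz": 0, "ax": 0, "ay": 0, "az": 0, "claw": -1}
    - {"tx": 8, "ty": -45, "tz": 0, "ax": 0, "ay": 0, "az": 0, "claw": -1}
    - {"tx": 7, "ty": -28, "tz": 0, "ax": 0, "ay": 0, "az": 0, "claw": -1}
    - {"tx": 0, "ty": 0, "tz": 0, "ax": 0, "ay": 0, "az": 0, "claw": -1}
    - {"tx": 0, "ty": 0, "tz": 0, "ax": 0, "ay": 0, "az": 0, "claw": -1}
    - {"tx": 0, "ty": 0, "tz": 0, "ax": 0, "ay": 0, "az": 0, "claw": -1}

```text
time_s: 17.9
tcp_pos: [0.498, -0.1519, 0.1498]
eef_rot: [-180.0, 0.0, -8.1]
contact_force: [0.1, 0.3, 0.1]
gripper_width: 0.0461
```

```bash
python3 m5.py w7.png yellow blue green
```

```text
17.9 [ 0.498  -0.1519  0.1498] -8.100543572413677 0.04608925973975812
held (array([ 0.4984, -0.1525]), np.float64(0.00016), 40) minus tcp mm [ 0.4 -0.6] top -0.0126
stack blue top z 0.0249 (array([ 0.6302, -0.176 ]), np.float64(0.00223), 35)
stack green top z 0.0388 (array([ 0.6301, -0.1761]), np.float64(0.00041), 40)
post (array([ 0.6311, -0.1758]), np.float64(0.00018), 211)
handle ((547.1324462890625, -163.96922302246094), (23.18092155456543, 39.086708068847656), 81.57718658447266)
```

Request:
step_arm:
  increments:
    - {"tx": 45, "ty": -7, "tz": 0, "ax": 0, "ay": 0, "az": 0, "claw": -1}
    - {"tx": 45, "ty": -7, "tz": 0, "ax": 0, "ay": 0, "az": 0, "claw": -1}
    - {"tx": 32, "ty": -6.8, "tz": 0, "ax": 0, "ay": 0, "az": 0, "claw": -1}
    - {"tx": 10.2, "ty": -2, "tz": 0, "ax": 0, "ay": 0, "az": 0, "claw": -1}
    - {"tx": 0, "ty": 0, "tz": -20, "ax": 0, "ay": 0, "az": 0, "claw": -1}
    - {"tx": 0, "ty": 0, "tz": -13, "ax": 0, "ay": 0, "az": 0, "claw": -1}
    - {"tx": 0, "ty": 0, "tz": 0, "ax": 0, "ay": 0, "az": 0, "claw": -1}
    - {"tx": 0, "ty": 0, "tz": 0, "ax": 0, "ay": 0, "az": 0, "claw": -1}
    - {"tx": 0, "ty": 0, "tz": 0, "ax": 0, "ay": 0, "az": 0, "claw": -1}

```text
time_s: 18.85
tcp_pos: [0.6308, -0.175, 0.1181]
eef_rot: [180.0, -0.1, -8.1]
contact_force: [0.8, 0.4, -0.5]
gripper_width: 0.0457
```

Request:
step_arm:
  increments:
    - {"tx": 0, "ty": 0, "tz": -12, "ax": 0, "ay": 0, "az": 0, "claw": -1}
    - {"tx": 0, "ty": 0, "tz": -12, "ax": 0, "ay": 0, "az": 0, "claw": -1}
    - {"tx": 0, "ty": 0, "tz": -14, "ax": 0, "ay": 0, "az": 0, "claw": -1}
    - {"tx": 0, "ty": 0, "tz": -14, "ax": 0, "ay": 0, "az": 0, "claw": -1}
    - {"tx": 0, "ty": 0, "tz": 0, "ax": 0, "ay": 0, "az": 0, "claw": -1}
    - {"tx": 0, "ty": 0, "tz": 0, "ax": 0, "ay": 0, "az": 0, "claw": -1}

```text
time_s: 19.45
tcp_pos: [0.63, -0.1752, 0.0637]
eef_rot: [180.0, 0.1, -8.1]
contact_force: [0.6, 0.8, 0.5]
gripper_width: 0.0463
```

Request:
step_arm:
  increments:
    - {"tx": 0, "ty": 0, "tz": 0, "ax": 0, "ay": 0, "az": 0, "claw": 1}
    - {"tx": 0, "ty": 0, "tz": 0, "ax": 0, "ay": 0, "az": 0, "claw": 1}
    - {"tx": 0, "ty": 0, "tz": 0, "ax": 0, "ay": 0, "az": 0, "claw": 1}
    - {"tx": 0, "ty": 0, "tz": 25, "ax": 0, "ay": 0, "az": 0, "claw": 1}
    - {"tx": 0, "ty": 0, "tz": 45, "ax": 0, "ay": 0, "az": 0, "claw": 1}
    - {"tx": 0, "ty": 0, "tz": 45, "ax": 0, "ay": 0, "az": 0, "claw": 1}
    - {"tx": -35, "ty": 27, "tz": 10, "ax": 0, "ay": 0, "az": 0, "claw": 1}
    - {"tx": -40, "ty": 30, "tz": 0, "ax": 0, "ay": 0, "az": 0, "claw": 1}
    - {"tx": -40, "ty": 30, "tz": 0, "ax": 0, "ay": 0, "az": 0, "claw": 1}
    - {"tx": -40, "ty": 30, "tz": 0, "ax": 0, "ay": 0, "az": 0, "claw": 1}
    - {"tx": -40, "ty": 30, "tz": 0, "ax": 0, "ay": 0, "az": 0, "claw": 1}
    - {"tx": -32, "ty": 28, "tz": 0, "ax": 0, "ay": 0, "az": 0, "claw": 1}

```text
time_s: 20.65
tcp_pos: [0.4014, 0.0003, 0.1901]
eef_rot: [-180.0, -0.0, -8.1]
contact_force: [0.7, 2.5, 0.3]
gripper_width: 0.0875
```

Request:
step_arm:
  increments:
    - {"tx": 0, "ty": 0, "tz": 0, "ax": 0, "ay": 0, "az": 0, "claw": 1}
    - {"tx": 0, "ty": 0, "tz": 0, "ax": 0, "ay": 0, "az": 0, "claw": 1}

```text
time_s: 20.85
tcp_pos: [0.4035, 0.0007, 0.1909]
eef_rot: [-179.9, -0.1, -7.9]
contact_force: [-0.2, 0.5, 0.7]
gripper_width: 0.0875
```

```bash
python3 m4.py w8.png white
```

```text
20.85 [0.40348885 0.00071425 0.19086931] -7.939788761288438
white (array([0.438 , 0.0044, 0.0189]), array([0.4382, 0.0044, 0.0127]), np.float64(0.0136), np.int32(727))
```

Request:
step_arm:
  increments:
    - {"tx": 20, "ty": 2, "tz": -30, "ax": 0, "ay": 0, "az": 0, "claw": 1}
    - {"tx": 14.6, "ty": 1.9, "tz": -35, "ax": 0, "ay": 0, "az": 0, "claw": 1}
    - {"tx": 0, "ty": 0, "tz": -37, "ax": 0, "ay": 0, "az": 0, "claw": 1}
    - {"tx": 0, "ty": 0, "tz": -30, "ax": 0, "ay": 0, "az": 0, "claw": 1}
    - {"tx": 0, "ty": 0, "tz": 0, "ax": 0, "ay": 0, "az": 0, "claw": 1}
    - {"tx": 0, "ty": 0, "tz": 0, "ax": 0, "ay": 0, "az": 0, "claw": 1}

```text
time_s: 21.5
tcp_pos: [0.4386, 0.0029, 0.0579]
eef_rot: [179.9, 0.1, -8.2]
contact_force: [1.4, 0.5, 0.5]
gripper_width: 0.0878
```

Request:
step_arm:
  increments:
    - {"tx": -0.5, "ty": 1.5, "tz": -17, "ax": 0, "ay": 0, "az": 0, "claw": 1}
    - {"tx": 0, "ty": 0, "tz": -15, "ax": 0, "ay": 0, "az": 0, "claw": 1}
    - {"tx": 0, "ty": 0, "tz": 0, "ax": 0, "ay": 0, "az": 0, "claw": 1}
    - {"tx": 0, "ty": 0, "tz": 0, "ax": 0, "ay": 0, "az": 0, "claw": -1}
    - {"tx": 0, "ty": 0, "tz": 0, "ax": 0, "ay": 0, "az": 0, "claw": -1}
    - {"tx": 0, "ty": 0, "tz": 0, "ax": 0, "ay": 0, "az": 0, "claw": -1}
    - {"tx": 0, "ty": 0, "tz": 0, "ax": 0, "ay": 0, "az": 0, "claw": -1}
    - {"tx": 0, "ty": 0, "tz": 0, "ax": 0, "ay": 0, "az": 0, "claw": -1}
    - {"tx": 0, "ty": 0, "tz": 0, "ax": 0, "ay": 0, "az": 0, "claw": -1}
    - {"tx": 0, "ty": 0, "tz": 30, "ax": 0, "ay": 0, "az": 0, "claw": -1}
    - {"tx": 0, "ty": 0, "tz": 45, "ax": 0, "ay": 0, "az": 0, "claw": -1}
    - {"tx": 0, "ty": 0, "tz": 49, "ax": 0, "ay": 0, "az": 0, "claw": -1}

```text
time_s: 22.7
tcp_pos: [0.4366, 0.0048, 0.1507]
eef_rot: [179.9, 0.1, -8.1]
contact_force: [2.0, 0.5, -0.5]
gripper_width: 0.0212
```

Request:
step_arm:
  increments:
    - {"tx": 16, "ty": -42, "tz": 0, "ax": 0, "ay": 0, "az": 0, "claw": -1}
    - {"tx": 16, "ty": -42, "tz": 0, "ax": 0, "ay": 0, "az": 0, "claw": -1}
    - {"tx": 16, "ty": -42, "tz": 0, "ax": 0, "ay": 0, "az": 0, "claw": -1}
    - {"tx": 14, "ty": -31, "tz": 0, "ax": 0, "ay": 0, "az": 0, "claw": -1}
    - {"tx": 0, "ty": 0, "tz": 0, "ax": 0, "ay": 0, "az": 0, "claw": -1}
    - {"tx": 0, "ty": 0, "tz": 0, "ax": 0, "ay": 0, "az": 0, "claw": -1}
    - {"tx": 0, "ty": 0, "tz": 0, "ax": 0, "ay": 0, "az": 0, "claw": -1}

```text
time_s: 23.4
tcp_pos: [0.4991, -0.1514, 0.1497]
eef_rot: [-180.0, 0.0, -8.1]
contact_force: [-0.5, 1.0, -0.3]
gripper_width: 0.0004
```

```bash
python3 m5.py w9.png white blue green yellow
```

```text
23.4 [ 0.4991 -0.1514  0.1497] -8.112027070126095 0.0004492470058388813
  return _methods._mean(a, axis=axis, dtype=dtype,
  ret = ret.dtype.type(ret / rcount)
Traceback (most recent call last):
  File "m5.py", line 17, in <module>
    f=rim(q,tp[:2],RO[n]-.0005,-1.2,1.0); print('held',f,'minus tcp mm',((f[0]-tp[:2])*1000).round(1),'top',(zt-tp[2]).round(4))
  File "m5.py", line 14, in rim
    return fit(np.array(b),rad,x0)
  File "m5.py", line 8, in fit
    g=least_squares(lambda p:np.hypot(q[:,0]-p[0],q[:,1]-p[1])-rad,x0,loss='soft_l1',f_scale=.001); return g.x.round(4),np.abs(g.fun).mean().round(5),len(q)
  File "m5.py", line 8, in <lambda>
    g=least_squares(lambda p:np.hypot(q[:,0]-p[0],q[:,1]-p[1])-rad,x0,loss='soft_l1',f_scale=.001); return g.x.round(4),np.abs(g.fun).mean().round(5),len(q)
                                      ~^^^^^
IndexError: too many indices for array: array is 1-dimensional, but 2 were indexed
```

The jaws had not closed by the time I lifted, so the grasp missed. I look for the white collar.

```bash
python3 m5.py w9b.png none blue green yellow
python3 - <<'E'
from h import *
pr={'white':(.4381,.0046)}
c=cap('wrist','w9c.png'); print(collars(c,wray,['white'],pr,rad=.15))
c=cap('top','t2.png'); print(collars(c,ray,['white'],pr,rad=.15))
E
```

```text
23.45 [ 0.4992 -0.1511  0.1499] -8.068430748104724 8.972981621097406e-05
stack blue top z 0.025 (array([ 0.6301, -0.1758]), np.float64(0.00178), 35)
stack green top z 0.0387 (array([ 0.6303, -0.1761]), np.float64(0.00179), 36)
stack yellow top z 0.0529 (array([ 0.6299, -0.1757]), np.float64(0.00037), 40)
post (array([ 0.6311, -0.1759]), np.float64(0.0002), 109)
handle ((546.7833862304688, -163.65402221679688), (23.40782356262207, 39.435298919677734), 82.21135711669922)
{'white': (array([0.4431, 0.0046, 0.0136]), None, np.float64(0.0134), np.int32(106))}
{'white': (array([ 0.4394, -0.01  ,  0.0065]), None, np.float64(0.0147), np.int32(17))}
```

View pics/t2.png

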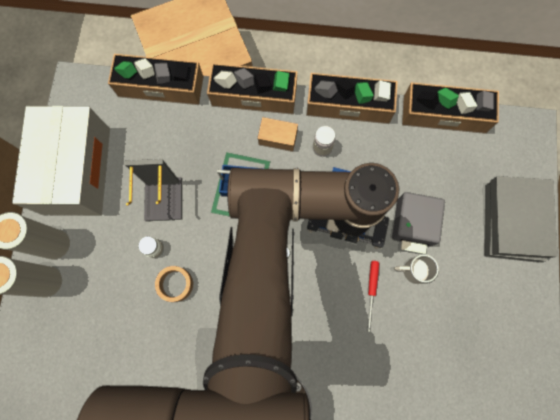

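The arm hides the collars in the top view, so I go back to the viewing pose.

Request:
step_arm:
  increments:
    - {"tx": -22, "ty": 40, "tz": 10, "ax": 0, "ay": 0, "az": 0, "claw": 1}
    - {"tx": -25, "ty": 40, "tz": 10, "ax": 0, "ay": 0, "az": 0, "claw": 1}
    - {"tx": -25, "ty": 40, "tz": 10, "ax": 0, "ay": 0, "az": 0, "claw": 1}
    - {"tx": -24, "ty": 31, "tz": 10, "ax": 0, "ay": 0, "az": 0, "claw": 1}
    - {"tx": 0, "ty": 0, "tz": 0, "ax": 0, "ay": 0, "az": 0, "claw": 1}
    - {"tx": 0, "ty": 0, "tz": 0, "ax": 0, "ay": 0, "az": 0, "claw": 1}
    - {"tx": 0, "ty": 0, "tz": 0, "ax": 0, "ay": 0, "az": 0, "claw": 1}

```text
time_s: 24.3
tcp_pos: [0.4038, -0.0008, 0.19]
eef_rot: [-180.0, -0.0, -8.1]
contact_force: [0.5, -0.6, 0.1]
gripper_width: 0.0513
```

```bash
python3 m4.py w10.png white
```

```text
24.3 [ 0.40382366 -0.00075055  0.19000261] -8.076862459548158
white (array([0.438 , 0.0045, 0.019 ]), array([0.4382, 0.0044, 0.0125]), np.float64(0.0135), np.int32(757))
```

The white collar has not moved. I grasp it again with a smaller opening and a longer close.

Request:
step_arm:
  increments:
    - {"tx": 20, "ty": 3, "tz": -30, "ax": 0, "ay": 0, "az": 0, "claw": 0.45}
    - {"tx": 14.3, "ty": 2.4, "tz": -35, "ax": 0, "ay": 0, "az": 0, "claw": 0.45}
    - {"tx": 0, "ty": 0, "tz": -37, "ax": 0, "ay": 0, "az": 0, "claw": 0.45}
    - {"tx": 0, "ty": 0, "tz": -29, "ax": 0, "ay": 0, "az": 0, "claw": 0.45}
    - {"tx": 0, "ty": 0, "tz": 0, "ax": 0, "ay": 0, "az": 0, "claw": 0.45}
    - {"tx": 0, "ty": 0, "tz": 0, "ax": 0, "ay": 0, "az": 0, "claw": 0.45}

```text
time_s: 24.95
tcp_pos: [0.438, 0.0037, 0.0587]
eef_rot: [179.9, 0.1, -8.2]
contact_force: [0.4, 0.3, 0.6]
gripper_width: 0.0634
```

Request:
step_arm:
  increments:
    - {"tx": 0, "ty": 0.8, "tz": -17, "ax": 0, "ay": 0, "az": 0, "claw": 0.45}
    - {"tx": 0, "ty": 0, "tz": -16.5, "ax": 0, "ay": 0, "az": 0, "claw": 0.45}
    - {"tx": 0, "ty": 0, "tz": 0, "ax": 0, "ay": 0, "az": 0, "claw": 0.45}
    - {"tx": 0, "ty": 0, "tz": 0, "ax": 0, "ay": 0, "az": 0, "claw": -1}
    - {"tx": 0, "ty": 0, "tz": 0, "ax": 0, "ay": 0, "az": 0, "claw": -1}
    - {"tx": 0, "ty": 0, "tz": 0, "ax": 0, "ay": 0, "az": 0, "claw": -1}
    - {"tx": 0, "ty": 0, "tz": 0, "ax": 0, "ay": 0, "az": 0, "claw": -1}
    - {"tx": 0, "ty": 0, "tz": 0, "ax": 0, "ay": 0, "az": 0, "claw": -1}
    - {"tx": 0, "ty": 0, "tz": 0, "ax": 0, "ay": 0, "az": 0, "claw": -1}
    - {"tx": 0, "ty": 0, "tz": 0, "ax": 0, "ay": 0, "az": 0, "claw": -1}

```text
time_s: 25.95
tcp_pos: [0.4385, 0.0057, 0.0262]
eef_rot: [-180.0, -0.1, -8.1]
contact_force: [-1.7, 0.1, 8.8]
gripper_width: 0.0389
```

Request:
step_arm:
  increments:
    - {"tx": 0, "ty": 0, "tz": 30, "ax": 0, "ay": 0, "az": 0, "claw": -1}
    - {"tx": 0, "ty": 0, "tz": 45, "ax": 0, "ay": 0, "az": 0, "claw": -1}
    - {"tx": 0, "ty": 0, "tz": 49, "ax": 0, "ay": 0, "az": 0, "claw": -1}
    - {"tx": 16, "ty": -42, "tz": 0, "ax": 0, "ay": 0, "az": 0, "claw": -1}
    - {"tx": 16, "ty": -42, "tz": 0, "ax": 0, "ay": 0, "az": 0, "claw": -1}
    - {"tx": 16, "ty": -42, "tz": 0, "ax": 0, "ay": 0, "az": 0, "claw": -1}
    - {"tx": 14, "ty": -32, "tz": 0, "ax": 0, "ay": 0, "az": 0, "claw": -1}
    - {"tx": 0, "ty": 0, "tz": 0, "ax": 0, "ay": 0, "az": 0, "claw": -1}
    - {"tx": 0, "ty": 0, "tz": 0, "ax": 0, "ay": 0, "az": 0, "claw": -1}
    - {"tx": 0, "ty": 0, "tz": 0, "ax": 0, "ay": 0, "az": 0, "claw": -1}

```text
time_s: 26.95
tcp_pos: [0.4994, -0.1522, 0.1493]
eef_rot: [-180.0, 0.0, -8.1]
contact_force: [-0.5, 0.3, -0.6]
gripper_width: 0.0389
```

```bash
python3 m5.py w11.png white yellow
```

```text
26.95 [ 0.4994 -0.1522  0.1493] -8.112673430065064 0.03894095932605723
held (array([ 0.4982, -0.1525]), np.float64(0.00018), 40) minus tcp mm [-1.2 -0.3] top -0.0126
stack yellow top z 0.0528 (array([ 0.6298, -0.1757]), np.float64(0.00036), 40)
post (array([ 0.6311, -0.1758]), np.float64(0.00018), 106)
handle ((546.8316650390625, -163.97451782226562), (23.059635162353516, 38.588462829589844), 81.6126480102539)
```

Request:
step_arm:
  increments:
    - {"tx": 45, "ty": -7, "tz": 0, "ax": 0, "ay": 0, "az": 0, "claw": -1}
    - {"tx": 45, "ty": -7, "tz": 0, "ax": 0, "ay": 0, "az": 0, "claw": -1}
    - {"tx": 32, "ty": -6.8, "tz": 0, "ax": 0, "ay": 0, "az": 0, "claw": -1}
    - {"tx": 10.2, "ty": -2, "tz": 0, "ax": 0, "ay": 0, "az": 0, "claw": -1}
    - {"tx": 0, "ty": 0, "tz": -20, "ax": 0, "ay": 0, "az": 0, "claw": -1}
    - {"tx": 0, "ty": 0, "tz": -13, "ax": 0, "ay": 0, "az": 0, "claw": -1}
    - {"tx": 0, "ty": 0, "tz": 0, "ax": 0, "ay": 0, "az": 0, "claw": -1}
    - {"tx": 0, "ty": 0, "tz": 0, "ax": 0, "ay": 0, "az": 0, "claw": -1}
    - {"tx": 0, "ty": 0, "tz": 0, "ax": 0, "ay": 0, "az": 0, "claw": -1}

```text
time_s: 27.9
tcp_pos: [0.6324, -0.1752, 0.1176]
eef_rot: [180.0, -0.1, -8.1]
contact_force: [0.6, -0.4, 0.2]
gripper_width: 0.0384
```

Request:
step_arm:
  increments:
    - {"tx": -0.3, "ty": 0, "tz": -10, "ax": 0, "ay": 0, "az": 0, "claw": -1}
    - {"tx": 0, "ty": 0, "tz": -10, "ax": 0, "ay": 0, "az": 0, "claw": -1}
    - {"tx": 0, "ty": 0, "tz": -10, "ax": 0, "ay": 0, "az": 0, "claw": -1}
    - {"tx": 0, "ty": 0, "tz": -7, "ax": 0, "ay": 0, "az": 0, "claw": -1}
    - {"tx": 0, "ty": 0, "tz": 0, "ax": 0, "ay": 0, "az": 0, "claw": -1}
    - {"tx": 0, "ty": 0, "tz": 0, "ax": 0, "ay": 0, "az": 0, "claw": -1}

```text
time_s: 28.5
tcp_pos: [0.6317, -0.1754, 0.0788]
eef_rot: [180.0, 0.0, -8.1]
contact_force: [-0.3, 0.0, -0.5]
gripper_width: 0.0393
```

Request:
step_arm:
  increments:
    - {"tx": 0, "ty": 0, "tz": 0, "ax": 0, "ay": 0, "az": 0, "claw": 1}
    - {"tx": 0, "ty": 0, "tz": 0, "ax": 0, "ay": 0, "az": 0, "claw": 1}
    - {"tx": 0, "ty": 0, "tz": 0, "ax": 0, "ay": 0, "az": 0, "claw": 1}
    - {"tx": 0, "ty": 0, "tz": 20, "ax": 0, "ay": 0, "az": 0, "claw": 1}
    - {"tx": 0, "ty": 0, "tz": 45, "ax": 0, "ay": 0, "az": 0, "claw": 1}
    - {"tx": -43, "ty": 7, "tz": 25, "ax": 0, "ay": 0, "az": 0, "claw": 1}
    - {"tx": -45, "ty": 8, "tz": 0, "ax": 0, "ay": 0, "az": 0, "claw": 1}
    - {"tx": -45, "ty": 8, "tz": 0, "ax": 0, "ay": 0, "az": 0, "claw": 1}
    - {"tx": 0, "ty": 0, "tz": 0, "ax": 0, "ay": 0, "az": 0, "claw": 1}
    - {"tx": 0, "ty": 0, "tz": 0, "ax": 0, "ay": 0, "az": 0, "claw": 1}

```text
time_s: 29.5
tcp_pos: [0.4987, -0.1523, 0.1704]
eef_rot: [-180.0, -0.1, -8.1]
contact_force: [1.2, 0.3, 0.8]
gripper_width: 0.0873
```

```bash
python3 m5.py w12.png none blue green yellow white
```

```text
29.5 [ 0.4987 -0.1523  0.1704] -8.082604712307623 0.087307609246663
stack blue top z 0.0248 (array([ 0.6303, -0.1761]), np.float64(0.00183), 33)
stack green top z 0.0387 (array([ 0.6304, -0.1762]), np.float64(0.00156), 35)
stack yellow top z 0.0531 (array([ 0.6299, -0.1757]), np.float64(0.00136), 35)
stack white top z 0.076 (array([ 0.6327, -0.189 ]), np.float64(0.00286), 30)
handle ((547.3220825195312, -163.8525848388672), (23.567468643188477, 38.652774810791016), 81.91585540771484)
```

View pics/w12.png

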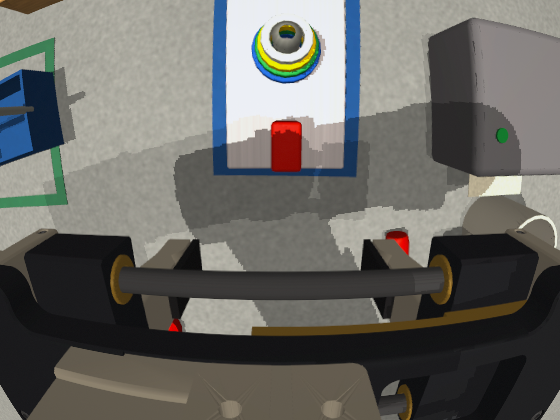

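The wrist view shows the stack threaded on the post at (287,45), with white on top, then yellow, green and blue. I check the white height and prepare the basket grasp.

Run:
```python
from h import *
s=r.get_state(); print(s['joints'].round(1),s['eef_rot'].round(1))
c=pickle.load(open('pics/w12.png.pkl','rb')); P=wcloud(c); hsv=cv2.cvtColor(c['image'],cv2.COLOR_BGR2HSV)
m=(c['depth']>0)&(np.hypot(P[...,0]-.631,P[...,1]+.1757)<.03)&(cv2.inRange(hsv,(0,0,170),(179,50,255))>0)
h,e=np.histogram(P[m][:,2],np.arange(.03,.09,.003)); print(dict(zip(e.round(3),h)))
q=P[m&(abs(P[...,2]-.067)<.003)]; print(len(q),cv2.minEnclosingCircle((q[:,:2]*1000).astype(np.float32)))
A=np.c_[q[:,:2]-q[:,:2].mean(0),np.ones(len(q))]; k=np.linalg.lstsq(A,q[:,2],rcond=None)[0]; print('tilt',k)
```

```text
[  4.6   9.8 -24.6   0.  -55.4  77.3] [-1.8e+02 -1.0e-01 -8.1e+00]
{np.float64(0.03): np.int64(1), np.float64(0.033): np.int64(0), np.float64(0.036): np.int64(0), np.float64(0.039): np.int64(0), np.float64(0.042): np.int64(0), np.float64(0.045): np.int64(0), np.float64(0.048): np.int64(0), np.float64(0.051): np.int64(0), np.float64(0.054): np.int64(0), np.float64(0.057): np.int64(0), np.float64(0.06): np.int64(0), np.float64(0.063): np.int64(614), np.float64(0.066): np.int64(455), np.float64(0.069): np.int64(0), np.float64(0.072): np.int64(0), np.float64(0.075): np.int64(0), np.float64(0.078): np.int64(0), np.float64(0.081): np.int64(0), np.float64(0.084): np.int64(0)}
1058 ((630.9661254882812, -175.7064208984375), 19.783523559570312)
tilt [0.00139299 0.00113462 0.06586219]
```

Request:
step_arm:
  increments:
    - {"tx": 0, "ty": 20, "tz": 44, "ax": 0, "ay": 0, "az": 0, "claw": 1}
    - {"tx": 0, "ty": 25, "tz": 40, "ax": 0, "ay": 0, "az": 0, "claw": 1}
    - {"tx": 0, "ty": 30, "tz": 38, "ax": 0, "ay": 0, "az": 0, "claw": 1}
    - {"tx": 0, "ty": 30, "tz": 38, "ax": 0, "ay": 0, "az": 0, "claw": 1}
    - {"tx": -4, "ty": 48, "tz": 0, "ax": 0, "ay": 0, "az": 0, "claw": 1}
    - {"tx": -4, "ty": 48, "tz": 0, "ax": 0, "ay": 0, "az": 0, "claw": 1}
    - {"tx": -4, "ty": 48, "tz": 0, "ax": 0, "ay": 0, "az": 0, "claw": 1}
    - {"tx": -4, "ty": 48, "tz": 0, "ax": 0, "ay": 0, "az": 0, "claw": 1}
    - {"tx": -4, "ty": 48, "tz": 0, "ax": 0, "ay": 0, "az": 0, "claw": 1}
    - {"tx": -4, "ty": 48, "tz": 0, "ax": 0, "ay": 0, "az": 0, "claw": 1}
    - {"tx": 0, "ty": 0, "tz": 0, "ax": 0, "ay": 0, "az": 0, "claw": 1}
    - {"tx": 0, "ty": 0, "tz": 0, "ax": 0, "ay": 0, "az": 0, "claw": 1}

```text
time_s: 30.75
tcp_pos: [0.4755, 0.2423, 0.3286]
eef_rot: [179.9, 0.0, -8.0]
contact_force: [-0.2, -1.5, -0.4]
gripper_width: 0.0875
```

```bash
cat > m6.py <<'E'
from h import *
import sys
s=r.get_state(); print(s['time_s'],s['tcp_pos'].round(4),s['eef_rot'].round(2))
c=cap('wrist',sys.argv[1]); P=wcloud(c); ok=c['depth']>0; hsv=cv2.cvtColor(c['image'],cv2.COLOR_BGR2HSV)
mr=lambda q:[np.round(x,1) for x in cv2.minAreaRect((q[:,:2]*1000).astype(np.float32))]
m=ok&(np.hypot(P[...,0]-.56,P[...,1]-.38)<.15)&(P[...,2]>.17)&(P[...,2]<.23)&(cv2.inRange(hsv,(18,120,60),(38,255,255))>0)
k,l,st,ce=cv2.connectedComponentsWithStats(m.astype(np.uint8))
for i in range(1,k):
    if st[i,4]<60: continue
    q=P[l==i]; lv=q[(q[:,2]<.197)]; print('prong',mr(q),st[i],'zmax',q[:,2].max().round(4),'level',np.median(lv[:,2]).round(4),cv2.fitLine(lv[:,:2].astype(np.float32),2,0,.01,.01).ravel().round(4))
m=ok&(np.hypot(P[...,0]-.6,P[...,1]-.39)<.15)&(P[...,2]>.203)&(P[...,2]<.225)&(hsv[...,1]<70); q=P[m]
if len(q)>20: print('plate top',mr(q),q[:,2].mean(),len(q))
near=np.hypot(P[...,0]-.63,P[...,1]-.143)<.11
m=ok&near&(P[...,2]>.11)&(P[...,2]<.15); q=P[m]
if len(q)>20: print('bar',mr(q),np.percentile(q[:,2],[5,50,95]).round(4))
m&=hsv[...,2]<70; q=P[m]
if len(q)>20: print('sleeve',mr(q),np.percentile(q[:,2],[5,50,95]).round(4),len(q))
near=np.hypot(P[...,0]-.62,P[...,1]-.145)<.16
m=ok&near&(abs(P[...,2])<.006)&(cv2.inRange(hsv,(60,70,30),(90,255,200))>0)
k,l,st,ce=cv2.connectedComponentsWithStats(m.astype(np.uint8))
q=np.concatenate([P[l==i] for i in range(1,k) if st[i,4]>100]); print('green',mr(q),len(q))
E
python3 m6.py w13.png
```

```text
30.75 [0.4755 0.2423 0.3286] [ 1.7993e+02  4.0000e-02 -7.9900e+00]
prong [array([555.3, 340.5]), array([108.5,  15.4]), np.float64(13.3)] [ 136   72   41  121 1087] zmax 0.2178 level 0.1932 [0.9875 0.1575 0.5615 0.341 ]
prong [array([543.4, 414.8]), array([108.6,  11.2]), np.float64(11.2)] [ 73 104  37 113 910] zmax 0.2178 level 0.193 [0.9877 0.1566 0.5493 0.4154]
plate top [array([555.6, 379.6]), array([122.9, 101.1]), np.float64(8.7)] 0.20921081565096325 1583
bar [array([630.4, 144.6]), array([ 14.5, 129.7]), np.float64(0.7)] [0.1237 0.129  0.1328]
sleeve [array([630.4, 144.5]), array([14.5, 34.4]), np.float64(0.2)] [0.1256 0.1318 0.1332] 431
green [array([621.7, 153.4]), array([140.2, 188.4]), np.float64(84.1)] 2511
```

View pics/w13.png

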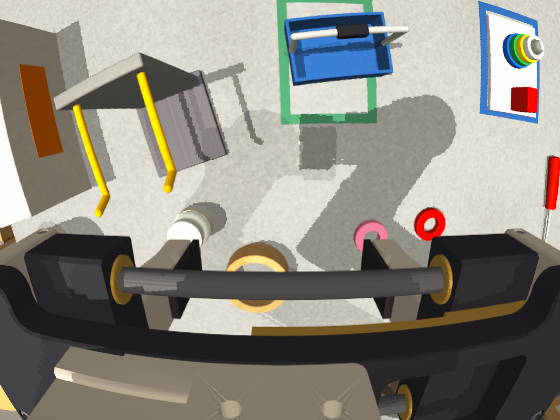

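The wrist view shows the hook prongs with tips at (100,212) and (168,188), the basket's sleeve at (352,32), and the green outline with its near edge at (330,118). Now the arm goes to the basket with the jaws turned along x.

Request:
step_arm:
  increments:
    - {"tx": 15.5, "ty": -9.8, "tz": -5, "ax": 0, "ay": 0, "az": -8.2, "claw": 0}
    - {"tx": 15.5, "ty": -9.8, "tz": -5, "ax": 0, "ay": 0, "az": -8.2, "claw": 0}
    - {"tx": 15.5, "ty": -9.8, "tz": -8, "ax": 0, "ay": 0, "az": -8.2, "claw": 0}
    - {"tx": 15.5, "ty": -9.8, "tz": -10, "ax": 0, "ay": 0, "az": -8.2, "claw": 0}
    - {"tx": 15.5, "ty": -9.8, "tz": -10, "ax": 0, "ay": 0, "az": -8.2, "claw": 0}
    - {"tx": 15.5, "ty": -9.8, "tz": -10, "ax": 0, "ay": 0, "az": -8.2, "claw": 0}
    - {"tx": 15.5, "ty": -9.8, "tz": -10, "ax": 0, "ay": 0, "az": -8.2, "claw": 0}
    - {"tx": 15.5, "ty": -9.8, "tz": -10, "ax": 0, "ay": 0, "az": -8.2, "claw": 0}
    - {"tx": 15.5, "ty": -9.8, "tz": -10, "ax": 0, "ay": 0, "az": -8.2, "claw": 0}
    - {"tx": 15.5, "ty": -9.8, "tz": -10, "ax": 0, "ay": 0, "az": -7.7, "claw": 0}
    - {"tx": 0, "ty": 0, "tz": 0, "ax": 0, "ay": 0, "az": 0, "claw": 0}
    - {"tx": 0, "ty": 0, "tz": 0, "ax": 0, "ay": 0, "az": 0, "claw": 0}

```text
time_s: 32.0
tcp_pos: [0.6303, 0.141, 0.2411]
eef_rot: [180.0, -0.0, -89.6]
contact_force: [-0.6, 0.6, 1.1]
gripper_width: 0.044
```

Request:
step_arm:
  increments:
    - {"tx": 0, "ty": 3.3, "tz": -36, "ax": 0, "ay": 0, "az": 0, "claw": 0}
    - {"tx": 0, "ty": 0, "tz": -30, "ax": 0, "ay": 0, "az": 0, "claw": 0}
    - {"tx": 0, "ty": 0, "tz": -30, "ax": 0, "ay": 0, "az": 0, "claw": 0}
    - {"tx": 0, "ty": 0, "tz": -20, "ax": 0, "ay": 0, "az": 0, "claw": 0}
    - {"tx": 0, "ty": 0, "tz": 0, "ax": 0, "ay": 0, "az": 0, "claw": 0}
    - {"tx": 0, "ty": 0, "tz": 0, "ax": 0, "ay": 0, "az": 0, "claw": -1}
    - {"tx": 0, "ty": 0, "tz": 0, "ax": 0, "ay": 0, "az": 0, "claw": -1}
    - {"tx": 0, "ty": 0, "tz": 0, "ax": 0, "ay": 0, "az": 0, "claw": -1}
    - {"tx": 0, "ty": 0, "tz": 0, "ax": 0, "ay": 0, "az": 0, "claw": -1}
    - {"tx": 0, "ty": 0, "tz": 0, "ax": 0, "ay": 0, "az": 0, "claw": -1}
    - {"tx": 0, "ty": 0, "tz": 0, "ax": 0, "ay": 0, "az": 0, "claw": -1}
  newtons: 30

```text
time_s: 33.1
tcp_pos: [0.6305, 0.1461, 0.1263]
eef_rot: [-179.9, 0.0, -89.6]
contact_force: [-0.9, 0.2, 5.9]
gripper_width: 0.0136
```

Request:
step_arm:
  increments:
    - {"tx": 0, "ty": 0, "tz": 30, "ax": 0, "ay": 0, "az": 0, "claw": -1}
    - {"tx": 0, "ty": 0, "tz": 40, "ax": 0, "ay": 0, "az": 0, "claw": -1}
    - {"tx": 0, "ty": 0, "tz": 40, "ax": 0, "ay": 0, "az": 0, "claw": -1}
    - {"tx": -20, "ty": 0, "tz": 19, "ax": 0, "ay": 0, "az": 0, "claw": -1}
    - {"tx": -35, "ty": 0, "tz": 0, "ax": 0, "ay": 0, "az": 0, "claw": -1}
    - {"tx": -40, "ty": 0, "tz": 0, "ax": 0, "ay": 0, "az": 0, "claw": -1}
    - {"tx": -40, "ty": 0, "tz": 0, "ax": 0, "ay": 0, "az": 0, "claw": -1}
    - {"tx": -40, "ty": 10, "tz": 0, "ax": 0, "ay": 0, "az": 0, "claw": -1}
    - {"tx": -23, "ty": 20, "tz": 0, "ax": 0, "ay": 0, "az": 0, "claw": -1}
    - {"tx": 0, "ty": 35, "tz": 0, "ax": 0, "ay": 0, "az": 2.2, "claw": -1}
    - {"tx": 0, "ty": 40, "tz": 0, "ax": 0, "ay": 0, "az": 2.2, "claw": -1}
    - {"tx": 0, "ty": 40, "tz": 0, "ax": 0, "ay": 0, "az": 2.2, "claw": -1}

```text
time_s: 34.3
tcp_pos: [0.4313, 0.2921, 0.2546]
eef_rot: [-180.0, 0.0, -82.9]
contact_force: [1.1, 0.2, -0.2]
gripper_width: 0.0137
```

Request:
step_arm:
  increments:
    - {"tx": 0, "ty": 35, "tz": 0, "ax": 0, "ay": 0, "az": 2, "claw": -1}
    - {"tx": 0, "ty": 25, "tz": 0, "ax": 0, "ay": 0, "az": 0, "claw": -1}
    - {"tx": 0, "ty": 9.6, "tz": 0, "ax": 0, "ay": 0, "az": 0, "claw": -1}
    - {"tx": 0, "ty": 0, "tz": 0, "ax": 0, "ay": 0, "az": 0, "claw": -1}
    - {"tx": 0, "ty": 0, "tz": 0, "ax": 0, "ay": 0, "az": 0, "claw": -1}
    - {"tx": 0, "ty": 0, "tz": 0, "ax": 0, "ay": 0, "az": 0, "claw": -1}

```text
time_s: 34.9
tcp_pos: [0.432, 0.3594, 0.2544]
eef_rot: [180.0, -0.0, -81.1]
contact_force: [0.2, 0.1, -0.7]
gripper_width: 0.0137
```

Run:
```python
from h import *
c=cap('side','s3.png')
```

```text
(no output)
```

View pics/s3.png

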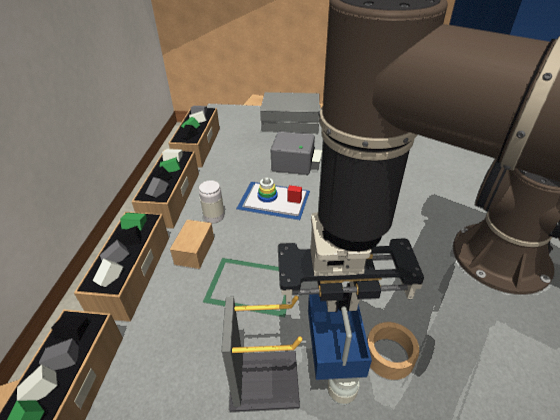

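The side view shows the basket held upright at (338,335) with its bar towards the prong tips at (297,300) and (300,342), and the green outline free. Next I lower slightly and slide it in over the tips.

Request:
step_arm:
  increments:
    - {"tx": 0, "ty": 0, "tz": -14.5, "ax": 0, "ay": 0, "az": 0, "claw": -1}
    - {"tx": 15, "ty": 2.4, "tz": 0, "ax": 0, "ay": 0, "az": 0, "claw": -1}
    - {"tx": 18, "ty": 2.9, "tz": 0, "ax": 0, "ay": 0, "az": 0, "claw": -1}
    - {"tx": 18, "ty": 2.9, "tz": 0, "ax": 0, "ay": 0, "az": 0, "claw": -1}
    - {"tx": 18, "ty": 2.9, "tz": 0, "ax": 0, "ay": 0, "az": 0, "claw": -1}
    - {"tx": 18, "ty": 2.9, "tz": 0, "ax": 0, "ay": 0, "az": 0, "claw": -1}
    - {"tx": 15, "ty": 2.4, "tz": 0, "ax": 0, "ay": 0, "az": 0, "claw": -1}
    - {"tx": 7, "ty": 1, "tz": 0, "ax": 0, "ay": 0, "az": 0, "claw": -1}
    - {"tx": 0, "ty": 0, "tz": 0, "ax": 0, "ay": 0, "az": 0, "claw": -1}
    - {"tx": 0, "ty": 0, "tz": 0, "ax": 0, "ay": 0, "az": 0, "claw": -1}
    - {"tx": 0, "ty": 0, "tz": 0, "ax": 0, "ay": 0, "az": 0, "claw": -1}

```text
time_s: 36.05
tcp_pos: [0.5405, 0.3777, 0.2401]
eef_rot: [-180.0, 0.0, -81.0]
contact_force: [0.2, 0.1, -1.0]
gripper_width: 0.0135
```

Request:
step_arm:
  increments:
    - {"tx": 0, "ty": 0, "tz": -15, "ax": 0, "ay": 0, "az": 0, "claw": -1}
    - {"tx": 0, "ty": 0, "tz": -15, "ax": 0, "ay": 0, "az": 0, "claw": -1}
    - {"tx": 0, "ty": 0, "tz": -9, "ax": 0, "ay": 0, "az": 0, "claw": -1}
    - {"tx": 0, "ty": 0, "tz": -2, "ax": 0, "ay": 0, "az": 0, "claw": -1}
    - {"tx": 0, "ty": 0, "tz": 0, "ax": 0, "ay": 0, "az": 0, "claw": -1}
    - {"tx": 0, "ty": 0, "tz": 0, "ax": 0, "ay": 0, "az": 0, "claw": -1}

```text
time_s: 36.65
tcp_pos: [0.5412, 0.3782, 0.1995]
eef_rot: [-180.0, 0.0, -81.0]
contact_force: [1.0, 0.0, -1.4]
gripper_width: 0.014
```

Run:
```python
from h import *
c=cap('side','s4.png'); im=c['image'][230:400,180:420]; cv2.imwrite('pics/s4c.png',cv2.resize(im,None,fx=3,fy=3,interpolation=cv2.INTER_CUBIC))
```

```text
(no output)
```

View pics/s4c.png

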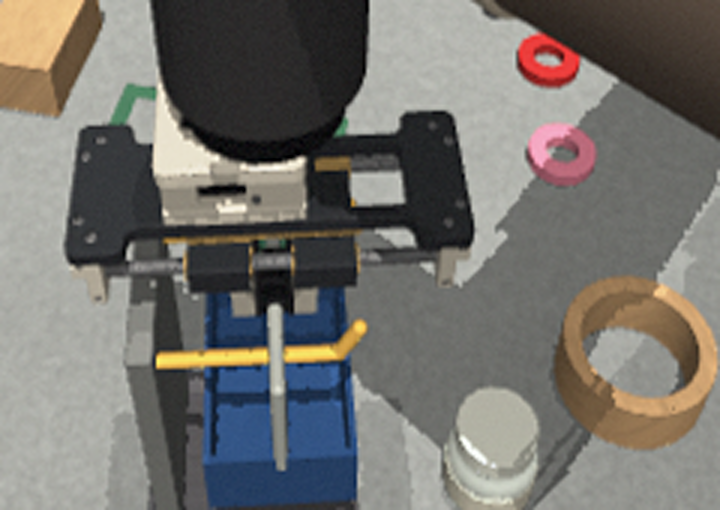

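The crop shows the bar crossing the near prong at (278,352), about mid-prong, with the basket upright. I lower to contact, then open just enough to leave.

Request:
step_arm:
  increments:
    - {"tx": 0, "ty": 0, "tz": -1.5, "ax": 0, "ay": 0, "az": 0, "claw": -1}
    - {"tx": 0, "ty": 0, "tz": 0, "ax": 0, "ay": 0, "az": 0, "claw": -1}
    - {"tx": 0, "ty": 0, "tz": 0, "ax": 0, "ay": 0, "az": 0, "claw": -1}

```text
time_s: 37.0
tcp_pos: [0.5413, 0.3782, 0.1988]
eef_rot: [-179.9, 0.0, -81.0]
contact_force: [-2.6, -0.7, 6.4]
gripper_width: 0.0135
```

Request:
step_arm:
  increments:
    - {"tx": 0, "ty": 0, "tz": 0, "ax": 0, "ay": 0, "az": 0, "claw": -0.3}
    - {"tx": 0, "ty": 0, "tz": 0, "ax": 0, "ay": 0, "az": 0, "claw": -0.3}
    - {"tx": 0, "ty": 0, "tz": 0, "ax": 0, "ay": 0, "az": 0, "claw": -0.3}
    - {"tx": 0, "ty": 0, "tz": 0, "ax": 0, "ay": 0, "az": 0, "claw": -0.3}
    - {"tx": 0, "ty": 0, "tz": 10, "ax": 0, "ay": 0, "az": 0, "claw": -0.3}
    - {"tx": 0, "ty": 0, "tz": 15, "ax": 0, "ay": 0, "az": 0, "claw": -0.3}
    - {"tx": 0, "ty": 0, "tz": 40, "ax": 0, "ay": 0, "az": 0, "claw": -0.3}
    - {"tx": 0, "ty": 0, "tz": 45, "ax": 0, "ay": 0, "az": 0, "claw": -0.3}
    - {"tx": -10, "ty": -30, "tz": 30, "ax": 0, "ay": 0, "az": 8, "claw": -0.3}
    - {"tx": -10, "ty": -40, "tz": 0, "ax": 0, "ay": 0, "az": 8.2, "claw": -0.3}
    - {"tx": -10, "ty": -40, "tz": 0, "ax": 0, "ay": 0, "az": 8.2, "claw": -0.3}
    - {"tx": -10, "ty": -40, "tz": 0, "ax": 0, "ay": 0, "az": 8.2, "claw": -0.3}

```text
time_s: 38.2
tcp_pos: [0.5005, 0.2265, 0.3384]
eef_rot: [-179.9, -0.0, -48.0]
contact_force: [0.1, 0.0, 0.6]
gripper_width: 0.0307
```

Request:
step_arm:
  increments:
    - {"tx": -8, "ty": -40, "tz": 0, "ax": 0, "ay": 0, "az": 8, "claw": 1}
    - {"tx": -8, "ty": -40, "tz": 0, "ax": 0, "ay": 0, "az": 8, "claw": 1}
    - {"tx": -8, "ty": -40, "tz": 0, "ax": 0, "ay": 0, "az": 8, "claw": 1}
    - {"tx": -8, "ty": -40, "tz": 0, "ax": 0, "ay": 0, "az": 8, "claw": 1}
    - {"tx": 0, "ty": 0, "tz": 0, "ax": 0, "ay": 0, "az": 7.8, "claw": 1}
    - {"tx": 0, "ty": 0, "tz": 0, "ax": 0, "ay": 0, "az": 0, "claw": 1}
    - {"tx": 0, "ty": 0, "tz": 0, "ax": 0, "ay": 0, "az": 0, "claw": 1}

```text
time_s: 38.9
tcp_pos: [0.4692, 0.068, 0.3379]
eef_rot: [-180.0, -0.0, -8.9]
contact_force: [0.4, 0.1, 0.2]
gripper_width: 0.0812
```

```bash
cat > m7.py <<'E'
from h import *
import sys
s=r.get_state(); print(s['time_s'],s['tcp_pos'].round(4),s['eef_rot'].round(2))
mr=lambda q:[np.round(x,1) for x in cv2.minAreaRect((q[:,:2]*1000).astype(np.float32))]
for n in ('wrist','top'):
    c=cap(n,sys.argv[1]+n+'.png'); P=(wcloud if n=='wrist' else cloud)(c); ok=c['depth']>0; hsv=cv2.cvtColor(c['image'],cv2.COLOR_BGR2HSV)
    near=np.hypot(P[...,0]-.62,P[...,1]-.15)<.16
    m=ok&near&(abs(P[...,2])<.006)&(cv2.inRange(hsv,(60,70,30),(90,255,200))>0)
    k,l,st,ce=cv2.connectedComponentsWithStats(m.astype(np.uint8))
    q=[P[l==i] for i in range(1,k) if st[i,4]>(100 if n=='wrist' else 25)]
    if q: q=np.concatenate(q); print(n,'green',mr(q),len(q))
    m=ok&(P[...,2]>.185)&(P[...,2]<.215)&(np.hypot(P[...,0]-.54,P[...,1]-.376)<.09)&(hsv[...,2]<60); q=P[m]
    if len(q)>5: print(n,'sleeve',mr(q),np.percentile(q[:,2],[5,50,95]).round(4),len(q))
    m=ok&(P[...,2]>.050)&(P[...,2]<.066)&(cv2.inRange(hsv,(0,130,40),(8,255,255))>0)&(P[...,0]>.45); q=P[m]
    if len(q)>5: print(n,'handle',mr(q))
    m=ok&(P[...,2]>.045)&(P[...,2]<.075)&(np.hypot(P[...,0]-.76,P[...,1]-.04)<.12)&(P[...,0]>.69); q=P[m]
    if len(q)>5: print(n,'box',mr(q))
E
python3 m7.py a_
```

```text
38.9 [0.4692 0.068  0.3379] [-1.7997e+02 -4.0000e-02 -8.8500e+00]
wrist green [array([625.2, 153.5]), array([140.3, 195.1]), np.float64(84.1)] 3413
wrist sleeve [array([541.5, 373.7]), array([14.5, 34.3]), np.float64(9.7)] [0.1952 0.2043 0.2054] 232
wrist handle [array([ 546.3, -162.5]), array([24.1, 39. ]), np.float64(82.9)]
top sleeve [array([604.4, 376.4]), array([ 6.8, 81.2]), np.float64(12.4)] [0.1856 0.1929 0.1995] 44
top handle [array([ 544.6, -162.7]), array([21.4, 37.5]), np.float64(79.3)]
top box [array([813.9,  13.5]), array([194.4, 126.9]), np.float64(85.8)]
```

View pics/a_wrist.png

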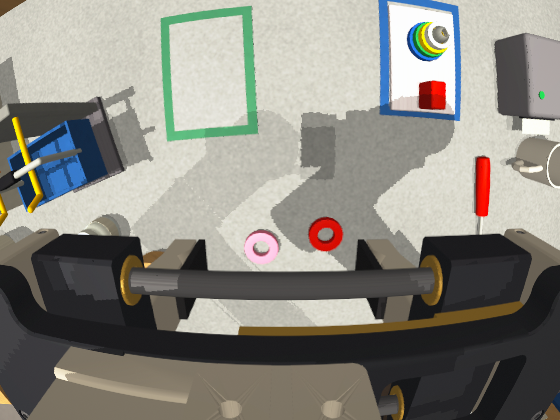

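The wrist view shows the green outline clear at (210,75), the basket hanging on the prongs at (40,165), and the carrier with the full stack at (428,45). The path between the marks is free.

Request:
step_arm:
  increments:
    - {"tx": 10, "ty": -40, "tz": -20, "ax": 0, "ay": 0, "az": 0.6, "claw": 1}
    - {"tx": 14, "ty": -40, "tz": -20, "ax": 0, "ay": 0, "az": 0, "claw": 1}
    - {"tx": 14, "ty": -40, "tz": -20, "ax": 0, "ay": 0, "az": 0, "claw": 1}
    - {"tx": 14, "ty": -40, "tz": -20, "ax": 0, "ay": 0, "az": 0, "claw": 1}
    - {"tx": 14, "ty": -40, "tz": -20, "ax": 0, "ay": 0, "az": 0, "claw": 1}
    - {"tx": 11.6, "ty": -31.7, "tz": -20, "ax": 0, "ay": 0, "az": 0, "claw": 1}
    - {"tx": 0, "ty": 0, "tz": -45, "ax": 0, "ay": 0, "az": 0, "claw": 1}
    - {"tx": 0, "ty": 0, "tz": -43, "ax": 0, "ay": 0, "az": 0, "claw": 1}
    - {"tx": 0, "ty": 0, "tz": 0, "ax": 0, "ay": 0, "az": 0, "claw": 1}
    - {"tx": 0, "ty": 0, "tz": 0, "ax": 0, "ay": 0, "az": 0, "claw": 1}
    - {"tx": 0, "ty": 0, "tz": 0, "ax": 0, "ay": 0, "az": 0, "claw": 1}

```text
time_s: 40.1
tcp_pos: [0.5485, -0.1634, 0.1318]
eef_rot: [180.0, -0.2, -8.0]
contact_force: [0.6, 1.0, 0.3]
gripper_width: 0.088
```

Request:
step_arm:
  increments:
    - {"tx": -2, "ty": -0.3, "tz": -30, "ax": 0, "ay": 0, "az": 0, "claw": 0.3}
    - {"tx": 0, "ty": 0, "tz": -30, "ax": 0, "ay": 0, "az": 0, "claw": 0.3}
    - {"tx": 0, "ty": 0, "tz": -20, "ax": 0, "ay": 0, "az": 0, "claw": 0.3}
    - {"tx": 0, "ty": 0, "tz": -12, "ax": 0, "ay": 0, "az": 0, "claw": 0.3}
    - {"tx": 0, "ty": 0, "tz": 0, "ax": 0, "ay": 0, "az": 0, "claw": 0.3}
    - {"tx": 0, "ty": 0, "tz": 0, "ax": 0, "ay": 0, "az": 0, "claw": 0.3}

```text
time_s: 40.7
tcp_pos: [0.5459, -0.164, 0.0389]
eef_rot: [-180.0, -0.1, -8.0]
contact_force: [0.5, -0.6, 1.6]
gripper_width: 0.0574
```

Request:
step_arm:
  increments:
    - {"tx": 0, "ty": 0, "tz": 0, "ax": 0, "ay": 0, "az": 0, "claw": -1}
    - {"tx": 0, "ty": 0, "tz": 0, "ax": 0, "ay": 0, "az": 0, "claw": -1}
    - {"tx": 0, "ty": 0, "tz": 0, "ax": 0, "ay": 0, "az": 0, "claw": -1}
    - {"tx": 0, "ty": 0, "tz": 0, "ax": 0, "ay": 0, "az": 0, "claw": -1}
    - {"tx": 0, "ty": 0, "tz": 0, "ax": 0, "ay": 0, "az": 0, "claw": -1}
    - {"tx": 0, "ty": 0, "tz": 0, "ax": 0, "ay": 0, "az": 0, "claw": -1}
    - {"tx": 0, "ty": 0, "tz": 0, "ax": 0, "ay": 0, "az": 0, "claw": -1}
    - {"tx": 0, "ty": 0, "tz": 0, "ax": 0, "ay": 0, "az": 0, "claw": -1}
    - {"tx": 0, "ty": 0, "tz": 0, "ax": 0, "ay": 0, "az": 0, "claw": -1}
  newtons: 45

```text
time_s: 41.6
tcp_pos: [0.5448, -0.1639, 0.0376]
eef_rot: [-180.0, -0.0, -8.0]
contact_force: [-1.4, 4.2, 4.9]
gripper_width: 0.0237
```

Request:
step_arm:
  increments:
    - {"tx": 0.5, "ty": 8, "tz": 0, "ax": 0, "ay": 0, "az": 0, "claw": -1}
    - {"tx": 1, "ty": 14, "tz": 0, "ax": 0, "ay": 0, "az": 0.2, "claw": -1}
    - {"tx": 1.2, "ty": 18, "tz": 0, "ax": 0, "ay": 0, "az": 0.2, "claw": -1}
    - {"tx": 1.3, "ty": 20, "tz": 0, "ax": 0, "ay": 0, "az": 0.2, "claw": -1}
    - {"tx": 1.3, "ty": 20, "tz": 0, "ax": 0, "ay": 0, "az": 0.2, "claw": -1}
    - {"tx": 1.3, "ty": 20, "tz": 0, "ax": 0, "ay": 0, "az": 0.2, "claw": -1}
    - {"tx": 1.3, "ty": 20, "tz": 0, "ax": 0, "ay": 0, "az": 0.2, "claw": -1}
    - {"tx": 1.3, "ty": 18, "tz": 0, "ax": 0, "ay": 0, "az": 0.2, "claw": -1}
    - {"tx": 1.3, "ty": 12, "tz": 0, "ax": 0, "ay": 0, "az": 0.2, "claw": -1}
    - {"tx": 0, "ty": 0, "tz": 0, "ax": 0, "ay": 0, "az": 0, "claw": -1}
    - {"tx": 0, "ty": 0, "tz": 0, "ax": 0, "ay": 0, "az": 0, "claw": -1}

```text
time_s: 42.7
tcp_pos: [0.5554, -0.0129, 0.0376]
eef_rot: [-179.9, -0.0, -6.4]
contact_force: [-3.3, 8.5, 6.7]
gripper_width: 0.024
```

Request:
step_arm:
  increments:
    - {"tx": 0.6, "ty": 10, "tz": 0, "ax": 0, "ay": 0, "az": 0.1, "claw": -1}
    - {"tx": 1, "ty": 16, "tz": 0, "ax": 0, "ay": 0, "az": 0.1, "claw": -1}
    - {"tx": 1.2, "ty": 20, "tz": 0, "ax": 0, "ay": 0, "az": 0.1, "claw": -1}
    - {"tx": 1.2, "ty": 20, "tz": 0, "ax": 0, "ay": 0, "az": 0.1, "claw": -1}
    - {"tx": 1.2, "ty": 20, "tz": 0, "ax": 0, "ay": 0, "az": 0.1, "claw": -1}
    - {"tx": 1.2, "ty": 20, "tz": 0, "ax": 0, "ay": 0, "az": 0.1, "claw": -1}
    - {"tx": 1.2, "ty": 20, "tz": 0, "ax": 0, "ay": 0, "az": 0.1, "claw": -1}
    - {"tx": 1.2, "ty": 20, "tz": 0, "ax": 0, "ay": 0, "az": 0, "claw": -1}
    - {"tx": 1.2, "ty": 16, "tz": 0, "ax": 0, "ay": 0, "az": 0, "claw": -1}
    - {"tx": 0.2, "ty": 10, "tz": 0, "ax": 0, "ay": 0, "az": 0, "claw": -1}
    - {"tx": 0, "ty": 0, "tz": 0, "ax": 0, "ay": 0, "az": 0, "claw": -1}
    - {"tx": 0, "ty": 0, "tz": 0, "ax": 0, "ay": 0, "az": 0, "claw": -1}

```text
time_s: 43.9
tcp_pos: [0.5655, 0.1583, 0.0376]
eef_rot: [-180.0, -0.0, -5.7]
contact_force: [-2.1, 2.0, 5.3]
gripper_width: 0.0239
```

```bash
cat > m8.py <<'E'
from h import *
import sys
s=r.get_state(); print(s['time_s'],s['tcp_pos'].round(4),s['eef_rot'].round(2),s['contact_force'].round(1))
mr=lambda q:[np.round(x,1) for x in cv2.minAreaRect((q[:,:2]*1000).astype(np.float32))]
for n in sys.argv[2:]:
    c=cap(n,sys.argv[1]+n+'.png'); P=(wcloud if n=='wrist' else cloud)(c); ok=c['depth']>0; hsv=cv2.cvtColor(c['image'],cv2.COLOR_BGR2HSV)
    near=np.hypot(P[...,0]-.625,P[...,1]-.153)<.13
    m=ok&near&(P[...,2]>.004)&(P[...,2]<.016)&(hsv[...,1]<60)&(hsv[...,2]>60)
    m=cv2.morphologyEx(m.astype(np.uint8),cv2.MORPH_OPEN,np.ones((3,3)))>0; q=P[m]
    if len(q)>20: print(n,'plate',mr(q),len(q))
    m=ok&near&(P[...,2]>.050)&(P[...,2]<.063)&(cv2.inRange(hsv,(0,130,40),(8,255,255))>0); q=P[m]
    if len(q)>5: print(n,'handle',mr(q),q[:,2].mean().round(4))
    for k in('blue','green','yellow','white'):
        zt=.024+.014*['blue','green','yellow','white'].index(k)
        m=ok&(np.hypot(P[...,0]-.709,P[...,1]-.144)<.05)&(cv2.inRange(hsv,*HS[k])>0)&(abs(P[...,2]-zt)<.003); q=P[m]
        if len(q)>5: print(n,k,mr(q),np.percentile(q[:,2],[5,50,95]).round(4),len(q))
    m=ok&(P[...,2]>.19)&(P[...,2]<.215)&(np.hypot(P[...,0]-.541,P[...,1]-.374)<.03)&(hsv[...,2]<70); q=P[m]
    if len(q)>5: print(n,'sleeve',mr(q),np.percentile(q[:,2],[5,50,95]).round(4),len(q))
E
python3 m8.py b_ top wrist
```

```text
43.9 [0.5655 0.1583 0.0376] [-1.7996e+02 -3.0000e-02 -5.7200e+00] [-2.1  2.   5.3]
top plate [array([624. , 113.6]), array([169.9,  61.1]), np.float64(7.4)] 388
top white [array([663.8, 138. ]), array([10.1,  4.4]), np.float64(48.7)] [0.0638 0.0654 0.0666] 7
wrist plate [array([637.4, 151. ]), array([110.9, 133.6]), np.float64(84.2)] 35585
wrist handle [array([567.7, 157.8]), array([24.4, 40.4]), np.float64(84.8)] 0.0572
wrist blue [array([662.6, 148.5]), array([17.7,  4.4]), np.float64(86.4)] [0.0213 0.0228 0.024 ] 89
wrist green [array([663.7, 140.3]), array([29.9,  1.6]), np.float64(89.8)] [0.0352 0.0357 0.0375] 15
wrist white [array([666., 148.]), array([33. , 11.3]), np.float64(85.2)] [0.0647 0.0658 0.0669] 1595
```

The handle is within 2 mm of its target. I release and withdraw.

Request:
step_arm:
  increments:
    - {"tx": 0, "ty": 0, "tz": 0, "ax": 0, "ay": 0, "az": 0, "claw": 0.4}
    - {"tx": 0, "ty": 0, "tz": 0, "ax": 0, "ay": 0, "az": 0, "claw": 0.4}
    - {"tx": 0, "ty": 0, "tz": 0, "ax": 0, "ay": 0, "az": 0, "claw": 0.4}
    - {"tx": 0, "ty": 0, "tz": 0, "ax": 0, "ay": 0, "az": 0, "claw": 0.4}
    - {"tx": 0, "ty": 0, "tz": 0, "ax": 0, "ay": 0, "az": 0, "claw": 0.4}
    - {"tx": 0, "ty": 0, "tz": 20, "ax": 0, "ay": 0, "az": 0, "claw": 0.4}
    - {"tx": 0, "ty": 0, "tz": 40, "ax": 0, "ay": 0, "az": 0, "claw": 0.4}
    - {"tx": 0, "ty": 0, "tz": 45, "ax": 0, "ay": 0, "az": 0, "claw": 0.4}
    - {"tx": -20, "ty": -20, "tz": 40, "ax": 0, "ay": 0, "az": 0, "claw": 0.4}
    - {"tx": -25, "ty": -20, "tz": 40, "ax": 0, "ay": 0, "az": 0, "claw": 0.4}
    - {"tx": -25, "ty": -20, "tz": 40, "ax": 0, "ay": 0, "az": 0, "claw": 0.4}
    - {"tx": -20, "ty": 0, "tz": 40, "ax": 0, "ay": 0, "az": 0, "claw": 0.4}

```text
time_s: 45.2
tcp_pos: [0.4747, 0.0969, 0.302]
eef_rot: [-180.0, 0.0, -5.8]
contact_force: [0.9, 0.1, 0.4]
gripper_width: 0.0612
```

Request:
step_arm:
  increments:
    - {"tx": 0, "ty": 0, "tz": 20, "ax": 0, "ay": 0, "az": 0, "claw": 0.4}
    - {"tx": 0, "ty": 0, "tz": 0, "ax": 0, "ay": 0, "az": 0, "claw": 0.4}
    - {"tx": 0, "ty": 0, "tz": 0, "ax": 0, "ay": 0, "az": 0, "claw": 0.4}
    - {"tx": 0, "ty": 0, "tz": 0, "ax": 0, "ay": 0, "az": 0, "claw": 0.4}

```text
time_s: 45.6
tcp_pos: [0.4761, 0.0987, 0.3192]
eef_rot: [179.9, 0.1, -5.7]
contact_force: [-0.3, 0.8, -0.7]
gripper_width: 0.0617
```

```bash
python3 m8.py c_ wrist side
```

```text
45.6 [0.4761 0.0987 0.3192] [ 1.7995e+02  1.0000e-01 -5.7200e+00] [-0.3  0.8 -0.7]
wrist plate [array([625.2, 151.8]), array([110.4, 165.7]), np.float64(84.3)] 6595
wrist handle [array([567.1, 156.5]), array([23.8, 38.1]), np.float64(86.4)] 0.0576
wrist blue [array([667.9, 139.9]), array([ 9.8, 34.1]), np.float64(3.1)] [0.0218 0.0232 0.0253] 11
wrist green [array([667.5, 141.6]), array([11.9, 30.5]), np.float64(1.3)] [0.036  0.0379 0.039 ] 18
wrist yellow [array([664.9, 143.5]), array([ 7.7, 28.8]), np.float64(2.6)] [0.0498 0.0517 0.0525] 22
wrist white [array([665.6, 147.7]), array([31.8,  9.8]), np.float64(84.8)] [0.064  0.0657 0.067 ] 124
wrist sleeve [array([541.6, 374.9]), array([13.9, 33.9]), np.float64(9.4)] [0.1962 0.2042 0.2055] 312
side plate [array([624.3, 154. ]), array([111.3, 165.8]), np.float64(84.5)] 1457
side handle [array([565.6, 161.3]), array([26.8, 38.1]), np.float64(82.9)] 0.0562
side blue [array([674.3, 165. ]), array([ 4.2, 18.2]), np.float64(31.3)] [0.0214 0.0239 0.0253] 10
side green [array([670.9, 163.4]), array([ 4.1, 14.7]), np.float64(33.0)] [0.0351 0.0362 0.0381] 10
side yellow [array([668.1, 161.8]), array([ 2.8, 10.1]), np.float64(26.3)] [0.0494 0.05   0.0527] 7
side white [array([665.6, 149.9]), array([29.5,  7.9]), np.float64(82.2)] [0.0633 0.0649 0.067 ] 22
side sleeve [array([539.8, 378.8]), array([13., 33.]), np.float64(7.4)] [0.1993 0.2036 0.2052] 167
```

View pics/c_wrist.png

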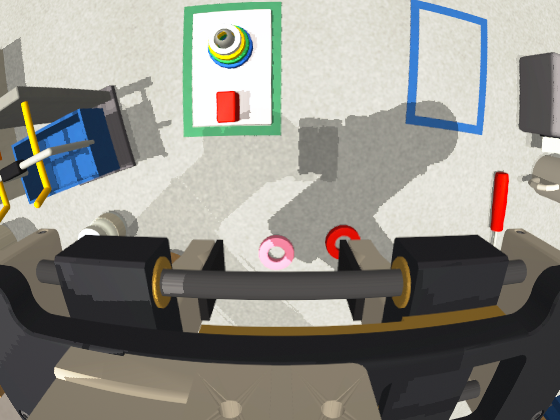

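View pics/c_side.png

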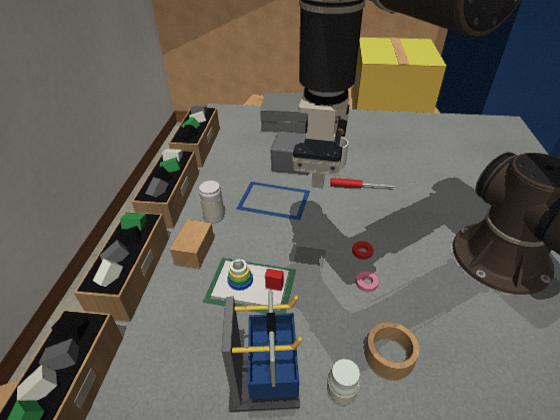

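The carrier stands inside the green outline at (232,68 wrist), with the stack complete and the post on the far side. The basket hangs on both prongs and the arm is clear of everything.

```bash
python3 -c "
from plant import r
r.close_job(); print(r.get_state()['time_s'])"
```

```text
the job is handed in; nothing more can be done
the job is handed in; nothing more can be done
```

I threaded all four collars on the bench (blue, green, yellow, white; there was no black one) down the post with the carrier on the blue mark. I then hung the basket on the hook, slid the carrier to the green mark by its handle, and handed the job in soon after 45.6 s of the 210 s.

**Collars:** while still at the blue mark, the tops of the four collars measured 25, 39, 53 and 66 mm above the bench, within 1 mm of fully home. After the slide I re-measured the heights only: 23, 38, 52 and 66 mm. My colour search then covered only part of the stack, so their centring was not re-measured, though the pictures show the stack whole.

**Carrier:** the last wrist-camera check put the plate's centre about 2 mm from the green mark's centre and square to within 1°, with the post on the far side. The hand's height stayed constant during the slide.

**Basket:** it hangs upright on both prongs, with the grip 197 mm high and about 4 mm from the middle between the prongs.

**Problems:**
- The first grasp of the white collar missed because I lifted before the jaws had closed. It had not moved, and the second try held.
- The side camera reads about 5 mm too far in y against the other two cameras, so I relied on the wrist and top views.
- The other things on the bench look unmoved in the final pictures, but I did not measure them.

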